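Exchange the parts between balance and microscope stage

TASK

Two machined parts are due for each other's check: move the valve block from the balance to the round microscope stage, and the flanged hub from the stage to the balance, each standing upright in the middle of the stage or pan. The finished bearing housing on the white rest plate goes into the empty compartment of the carrier, standing on its foot in the middle, which frees the plate for setting a part aside on the way. Set parts down, do not drop them or lay any of them on the bare bench, and leave the bush in the carrier and the loupe where they are.

Things in the scene. Friction and masses are not known exactly. Their poses are not given: they have to be found in the camera images.
- block_center (a point): Valve block: an aluminium block with drilled ports, 62 mm (its x) by 36 mm (its y) by 44 mm tall, with a round steel hex-headed plug (26 mm across, 12 mm tall, 10 mm off centre along -x) on its top, 56 mm tall in all (z up), about 0.3 kg, loose; it starts on the balance pan. Point in the middle of its length and width, half-way up the whole, 28 mm above its underside. Grip the block across the 36 mm (along its y) from above.
- hub_center (a point): Flanged hub: a turned stainless part, a round 36 mm shaft standing on a 64 mm disc 8 mm thick, 64 mm tall in all, about 0.4 kg, loose; it starts on the microscope stage, disc down. Point on its axis, half-way up, 32 mm above its underside (24 mm above the disc's top); z up its axis. Grip the 36 mm shaft from above.
- bearing_center (a point): Bearing housing: aluminium, a flat foot 84 mm (its x) by 30 mm (its y) by 12 mm thick with a rounded upright body 48 mm wide (x) and 30 mm thick (y) with a bearing in it, 64 mm tall in all, about 0.26 kg, loose; it starts on the rest plate. Point at its centre, 32 mm above its underside; z up. Grip it across the 30 mm (along its y) from above.
- pan (a point): Centre of the top face of the balance's round steel pan, 130 mm across, 78 mm above the bench; z up. The balance is fixed: a white housing 180 mm wide (y), reaching 85 mm behind the pan's centre (+x) and 165 mm in front of it (-x, the display side), nowhere higher than the pan.
- stage_top (a point): Centre of the top face of the round microscope stage, a fixed low turntable body (it does not turn) 130 mm across with a black plate 116 mm across on top, 34 mm above the bench; z up.
- rest_top (a point): Centre of the top face of the white perforated rest plate, 110 by 110 mm, 12 mm above the bench, fixed; z up. The place for setting a part aside.
- nest (a point): Centre of the floor of the empty compartment of the carrier, 4 mm above the bench. The carrier is a fixed grey plastic tray 118 mm (x) by 192 mm (y) with two compartments side by side along y, each 110 mm (x) by 90 mm (y) inside, with 4 mm walls that rise 12 mm above the floor; the other compartment's centre lies 94 mm along -y of this point.
- bush_center (a point): Bush: a stainless ring 46 mm across with a 28 mm bore, 40 mm tall, 0.3 kg, loose, standing in the middle of the carrier's other compartment; leave it there. Point at its centre.
- loupe_center (a point): Loupe: a black standing magnifier 36 mm across and 36 mm tall, loose, standing on the bench between the places; leave it there. Point at its centre.
- bench_top (a point): A point on the bare stainless bench top, at height 0, 0.55 m straight ahead of the robot; it never moves. No part may be laid on the bench.
There are look-alikes about, which are no part of the job. Leave any purple or red look-alike of the part that bears stage_top alone.

How it is judged (in metres and radians):
At the end, for the whole second after the job is handed in: Block on the microscope stage and hub on the balance pan, each within 15 mm of the centre; bearing housing on the floor of the carrier's empty compartment, within 20 mm of its centre; all upright within 0.1 rad, resting there (height within 5 mm), released and still (horizontal distance between block_center and stage_top below 0.015 m and z of block_center in the frame of stage_top between 0.023 and 0.033 m and angle between each of block_center, hub_center, bearing_center's own z axis and vertical below 0.1 rad and linear speed of each of block, hub, bearing below 0.02 m/s and horizontal distance between hub_center and pan below 0.015 m and z of hub_center in the frame of pan between 0.027 and 0.037 m and horizontal distance between bearing_center and nest below 0.02 m and z of bearing_center in the frame of nest between 0.027 and 0.037 m); the robot touches nothing.
It fails at once if a part (block, hub or bearing housing) touches the bare bench (contact force between any of block, hub, bearing and table above 0.3 N).
It fails at once if a part is dropped: it moves faster than 0.6 m/s (a fall of 2 cm) with no finger on it ((contact force between the fingers and block below 0.1 N and linear speed of block above 0.6 m/s) or (contact force between the fingers and hub below 0.1 N and linear speed of hub above 0.6 m/s) or (contact force between the fingers and bearing below 0.1 N and linear speed of bearing above 0.6 m/s)).
It fails at once if the bush in the carrier is moved by more than 20 mm (distance of bush_center from where it was at the start of the episode above 0.02 m).
It fails at once if the loupe is moved by more than 20 mm (distance of loupe_center from where it was at the start of the episode above 0.02 m).
It also fails if it takes over 109 s, if anything falls off the work surface, if the arm or the gripper's body presses on something with over 40 N, if the wrist force passes 120 N, or if a joint passes its speed limit or range.

ROBOT

A 6-joint arm with a two-finger parallel gripper is mounted at the origin on the work surface. World frame = base frame: x ahead of the robot, y to its left, z up, the work surface at z = 0. Lengths are in mm, angles in rad, forces in N, time in s.
With the tool pointing down it reaches from about 350 to 975 mm from the base axis. Payload 7.1 kg.
Tool frame: the origin (TCP) lies at the very end of the fingers, on their centre line; the grasp point (between the pads) lies 19 mm behind it (ctrl.grip_depth is the distance from the TCP to the grasp point, in mm); x points along the fingers, z is the direction in which the jaws open and shut, and the axes are right-handed (so a half turn about x gives the same grasp; the last joint's range is limited). The gripper opens to 88 mm and grips with 3 to 60 N. Pads are 20 mm wide; open, the fingers measure 115 mm over their backs; the gripper's body (75 mm by 178 mm) begins 61 mm behind the grasp point.
Start: joints at [-1.198, 0.423, 1.63, -0, 1.089, -0.019], TCP at [238.674, -577.615, 222.675] pointing down, gripper open.
Joint ranges: [-3, 3], [-0.9, 2.11], [0.09, 2.58], [-1.31, 4.45], [0.11, 2.69], [-2.54, 2.54]. Speed limits (rad/s): [2.39, 2.39, 3.01, 3.14, 3.14, 3.14].

INTERFACE

Orientations are given as a rotation vector (axis times angle).
In Python, from workcell import ctrl gives the robot as it stands. The module is installed in compiled form; this text tells all that it offers.
- The arm moves only by the tool send_rows, never from a script. Its argument "rows" is a list of rows, each a list of 4 numbers: the shift along the tool's x, y, z in mm, then the turn about the tool's x in rad. In form: [[x, y, z, turn], ...]. A call has 1 to 10 rows; each row shifts and turns the pose as measured when the row begins, along the tool's axes as they then stand; what a row does not reach is not made up. A row lasts 1/12 s, in which the tool goes at most 41.7 mm and 7.16 degrees, less where a joint would pass 70% of its speed; a pose out of reach is approached as far as the arm can. A call with a gripper value outside its range is refused whole. "fingers" is the opening, from 0 (shut) to 1 (fully open), set as the call begins (left out, the last holds). The fingers move at their own pace and stop on an object; the grip force is fixed at half the most. Time passes only in rows, so rows that do not move let the fingers close. It gives the time, the measured TCP pose, the force and the opening at its end, in the units of the state.
- ctrl.get_obs(): the state, without advancing time (a new reading comes with each control period).
- ctrl.get_image(name): name is "scene" or "top" or "wrist"; returns a dict with "img" (400x640x3 uint8, red, green, blue), "depth" (400x640 float32, mm along the optical axis (not along the pixel's ray), 0 where there is no reading), "mtx" (3x3 intrinsics, pixels), "dist_coeffs" ([k1, k2, p1, p2, k3] as OpenCV has them; the pictures are not rectified), "world_from_camera" (4x4, takes a point from camera to world coordinates). Camera axes: x right, y down, z forward; pixel columns grow to the right and rows downward; lengths in mm; the calibration is good to about 2 mm. A picture is of the moment at which its call begins.
- ctrl.close_job(): hands the job in, once; it reports no verdict.
The state is a dict: "t": time; "qpos": joint angles; "qvel": joint speeds; "joint_torque": joint torques, N m; "ee_pos": TCP position; "orientation": TCP orientation; "ft_force": force on the tool from outside, world axes, zero at the start; "moment": the same for the moment, N m; "width": finger opening in mm.
Only numpy, scipy, OpenCV 4.12 (cv2) and the standard library are available. Lean on these libraries where they do the work, as an engineer would, in place of code of your own. Each camera call takes 0.05 s, during which the arm holds its last target.

## Working session

There is one attempt and no reset: what is moved stays moved. The work goes in short steps, Python scripts to look and compute and a tool call to move; the robot and the scene stay as the last step left them, time stands still between calls to the robot, and variables do not carry over. Pictures are saved under pics/ and viewed, and the job is handed in when it is done.

Besides the shell and the picture viewer there is one more tool, called by a JSON object that holds its "fn" and its "kwargs", one argument or row to a line. send_rows: Moves the arm, as the interface text tells. Its arguments: {"type":"object","properties":{"rows":{"type":"array"},"fingers":{"type":"number"}},"required":["rows"]}

```bash
mkdir -p pics; python3 - <<'E'
from workcell import ctrl
import cv2,numpy as np
o=ctrl.get_obs();print({k:np.round(v,3) for k,v in o.items()})
for n in("scene","top","wrist"):
    d=ctrl.get_image(n);cv2.imwrite(f"pics/{n}0.png",d["img"][:,:,::-1]);np.savez(f"{n}0.npz",**d)
    print(n,d["mtx"],d["dist_coeffs"],d["world_from_camera"].round(3))
E
```

```text
{'t': np.float64(0.0), 'qpos': array([-1.198,  0.424,  1.631, -0.   ,  1.089, -0.019]), 'qvel': array([-0.001, -0.001, -0.   , -0.002, -0.004,  0.001]), 'joint_torque': array([-2.0000e-03, -5.4464e+01, -2.7366e+01,  6.4000e-02,  2.3000e-02,
       -0.0000e+00]), 'ee_pos': array([ 238.47 , -577.113,  221.905]), 'orientation': array([ 0.917,  1.371, -0.915]), 'ft_force': array([-0.175,  0.342, -0.058]), 'moment': array([-0.007, -0.005, -0.001]), 'width': np.float64(87.674)}
scene [[423.93949928   0.         322.06924474]
 [  0.         423.93949928 198.94686934]
 [  0.           0.           1.        ]] [-0.07090358  0.          0.          0.          0.        ] [[ 2.200000e-02  5.960000e-01 -8.030000e-01  1.347703e+03]
 [ 1.000000e+00 -2.000000e-02  1.200000e-02 -1.236000e+00]
 [-9.000000e-03 -8.030000e-01 -5.960000e-01  7.310860e+02]
 [ 0.000000e+00  0.000000e+00  0.000000e+00  1.000000e+00]]
top [[405.00631255   0.         319.60995255]
 [  0.         405.00631255 196.37513821]
 [  0.           0.           1.        ]] [-0.00142988  0.          0.          0.          0.        ] [[ 7.00000e-03 -9.99000e-01  4.40000e-02  4.02410e+02]
 [-1.00000e+00 -8.00000e-03 -8.00000e-03  2.00400e+00]
 [ 8.00000e-03 -4.40000e-02 -9.99000e-01  1.08983e+03]
 [ 0.00000e+00  0.00000e+00  0.00000e+00  1.00000e+00]]
wrist [[305.49607834   0.         317.53369664]
 [  0.         305.49607834 202.09534207]
 [  0.           0.           1.        ]] [0.01111061 0.         0.         0.         0.        ] [[ 3.82000e-01 -8.85000e-01 -2.67000e-01  3.12232e+02]
 [-9.24000e-01 -3.66000e-01 -1.09000e-01 -5.48116e+02]
 [-1.00000e-03  2.88000e-01 -9.58000e-01  3.83055e+02]
 [ 0.00000e+00  0.00000e+00  0.00000e+00  1.00000e+00]]
```

View pics/top0.png

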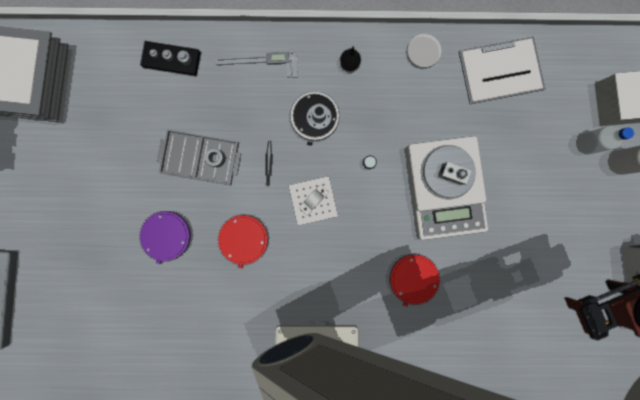

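View pics/scene0.png

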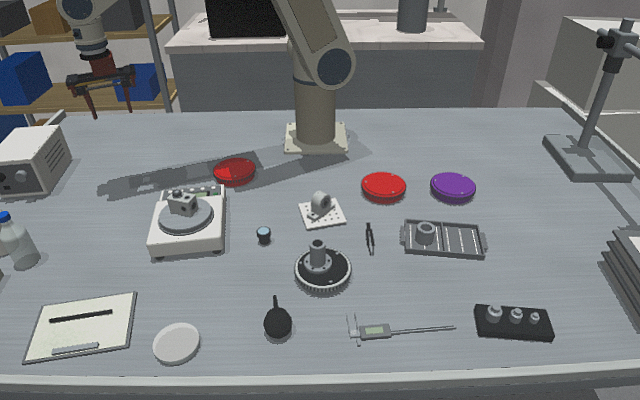

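View pics/wrist0.png

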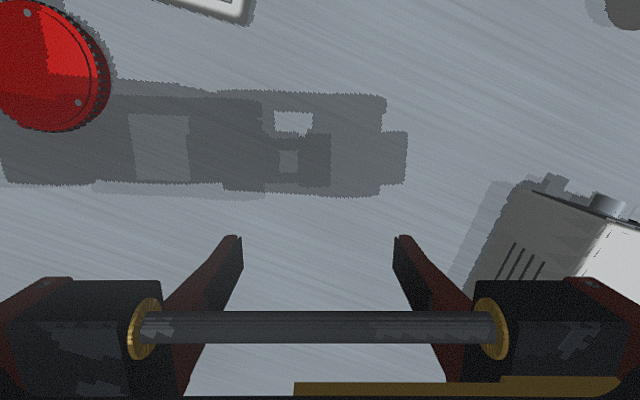

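```bash
cat > h.py <<'E'
import numpy as np,cv2
from scipy.spatial.transform import Rotation as R
def load(n): return dict(np.load(n+".npz"))
def ray(d,uv):
    p=cv2.undistortPoints(np.array(uv,float).reshape(-1,1,2),d["mtx"],d["dist_coeffs"]).reshape(-1,2)
    v=np.c_[p,np.ones(len(p))]@d["world_from_camera"][:3,:3].T
    return d["world_from_camera"][:3,3],v
def onz(d,uv,z):
    c,v=ray(d,uv); return c+v*((z-c[2])/v[:,2])[:,None]
def proj(d,P):
    M=np.linalg.inv(d["world_from_camera"]); P=np.array(P,float).reshape(-1,3)
    rv=cv2.Rodrigues(M[:3,:3])[0]
    return cv2.projectPoints(P,rv,M[:3,3],d["mtx"],d["dist_coeffs"])[0].reshape(-1,2)
E
python3 - <<'E'
import cv2
a=cv2.imread("pics/top0.png");b=cv2.imread("pics/scene0.png")
cv2.imwrite("pics/tz1.png",cv2.resize(a[85:235,150:350],None,fx=4,fy=4,interpolation=2))
cv2.imwrite("pics/tz2.png",cv2.resize(a[130:245,340:500],None,fx=5,fy=5,interpolation=2))
cv2.imwrite("pics/sz1.png",cv2.resize(b[170:300,140:360],None,fx=3.6,fy=3.6,interpolation=2))
E
```

```text
(no output)
```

View pics/tz1.png

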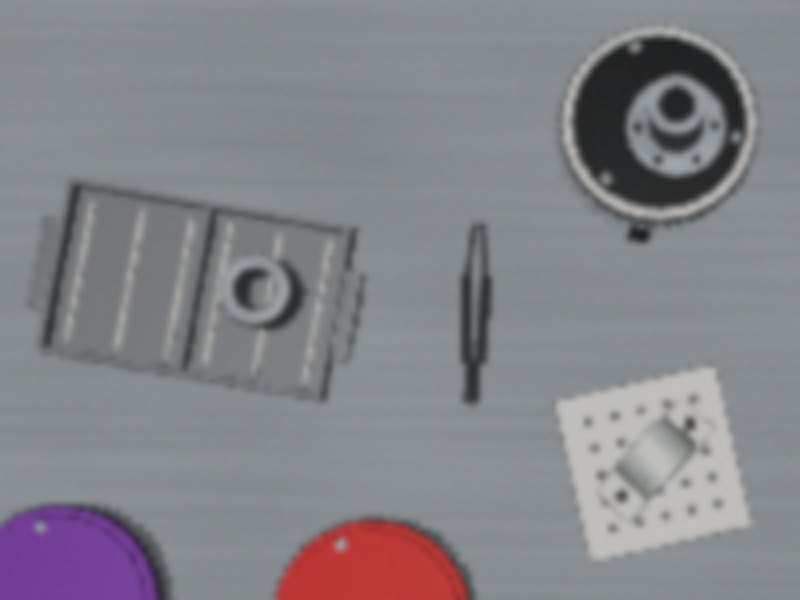

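View pics/tz2.png

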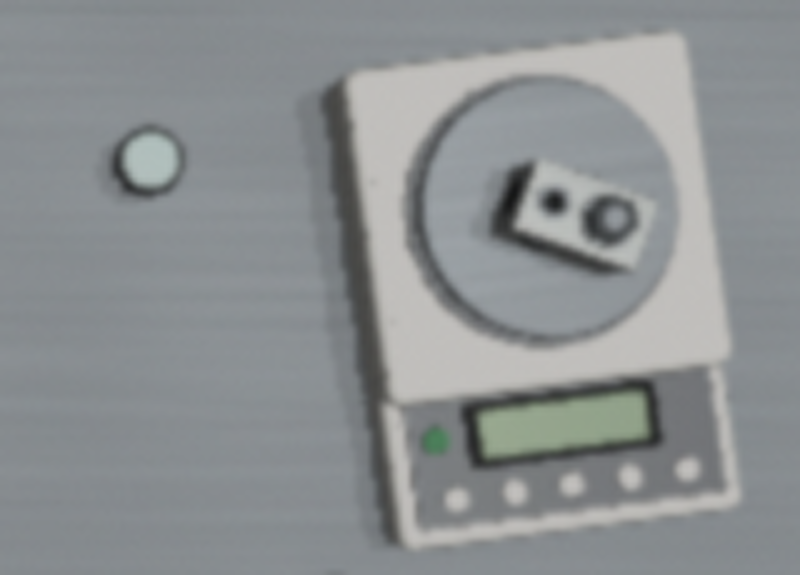

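View pics/sz1.png

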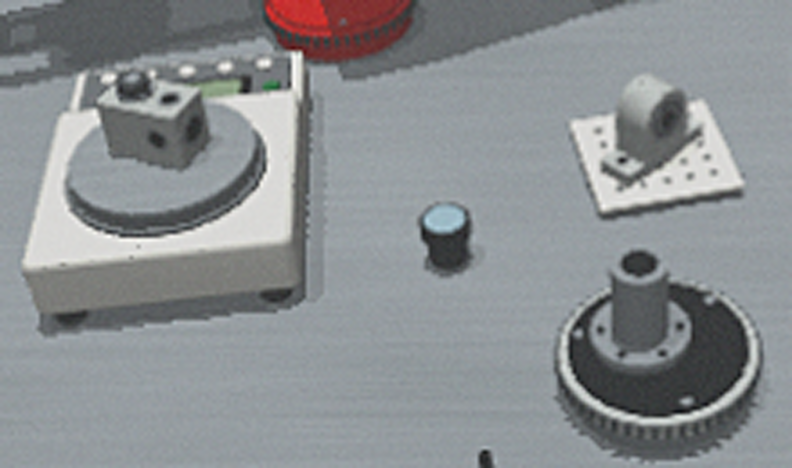

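```bash
python3 - <<'E'
from h import *
for n in("top","scene"):
    d=load(n+"0");D=d["depth"].astype(float)
    v,u=np.mgrid[:400,:640]
    p=cv2.undistortPoints(np.c_[u.ravel(),v.ravel()].astype(float).reshape(-1,1,2),d["mtx"],d["dist_coeffs"]).reshape(400,640,2)
    P=np.dstack([p,np.ones((400,640))])*D[...,None]
    W=P@d["world_from_camera"][:3,:3].T+d["world_from_camera"][:3,3]
    np.save(n+"_W.npy",W)
    def box(x0,x1,y0,y1,z0,z1):
        m=(W[...,0]>x0)&(W[...,0]<x1)&(W[...,1]>y0)&(W[...,1]<y1)&(W[...,2]>z0)&(W[...,2]<z1)&(D>0);return W[m]
    print(n,"bench z",np.median(box(350,800,-400,400,-30,10)[:,2]), box(350,800,-400,400,-10,10)[:,2].std())
    for nm,uv,z in [("stage",(315,116),34),("rest",(313,201),12),("carrier",(200,158),4),("pan",(449,171),78),("loupe",(370,162),36)]:
        c=onz(load("top0"),[uv],z)[0]
        B=box(c[0]-90,c[0]+90,c[1]-90,c[1]+90,3,200)
        h,e=np.histogram(B[:,2],bins=np.arange(0,135,4))
        print(nm,c.round(1)); print({int(e[i]):int(h[i]) for i in range(len(h)) if h[i]>8})
E
```

```text
top bench z 0.7247973196158455 2.329914530729838
stage [661.    7.4  34. ]
{0: 185, 4: 119, 12: 13, 16: 10, 20: 13, 24: 68, 28: 349, 32: 785, 36: 233, 40: 180, 44: 40, 92: 16, 96: 115, 100: 39}
rest [437.8  11.   12. ]
{0: 197, 4: 136, 8: 489, 12: 749, 16: 63, 20: 67, 24: 77, 56: 11, 60: 22, 64: 25, 68: 47, 72: 73, 76: 50}
carrier [551.5 315.8   4. ]
{0: 495, 4: 1367, 8: 167, 12: 176, 16: 196, 20: 21, 24: 13, 28: 12, 32: 12, 36: 15, 40: 77, 44: 74}
pan [ 513.7 -330.9   78. ]
{0: 17, 4: 11, 20: 12, 24: 15, 28: 16, 32: 12, 36: 12, 40: 15, 44: 38, 48: 65, 52: 62, 56: 490, 60: 1500, 64: 363, 68: 10, 72: 131, 76: 1100, 80: 323, 84: 19, 88: 11, 92: 13, 96: 15, 100: 11, 104: 18, 108: 15, 112: 12, 116: 32, 120: 211, 124: 79, 128: 14}
loupe [ 540.3 -137.5   36. ]
{0: 298, 4: 179, 32: 64, 36: 70, 40: 9}
scene bench z 0.8835029132878276 1.8637230438207057
stage [661.    7.4  34. ]
{0: 107, 4: 70, 8: 43, 16: 30, 20: 58, 24: 80, 28: 314, 32: 813, 36: 209, 40: 197, 44: 74, 48: 20, 52: 24, 56: 19, 60: 20, 64: 20, 68: 17, 72: 23, 76: 24, 80: 20, 84: 21, 88: 18, 92: 21, 96: 107, 100: 49}
rest [437.8  11.   12. ]
{0: 183, 4: 83, 8: 115, 12: 521, 16: 62, 20: 40, 24: 72, 28: 24, 32: 26, 36: 24, 40: 24, 44: 25, 48: 24, 52: 27, 56: 23, 60: 29, 64: 32, 68: 34, 72: 48, 76: 32}
carrier [551.5 315.8   4. ]
{0: 353, 4: 988, 8: 206, 12: 289, 16: 183, 20: 28, 24: 32, 28: 36, 32: 35, 36: 39, 40: 54, 44: 82}
pan [ 513.7 -330.9   78. ]
{0: 39, 4: 34, 8: 11, 12: 18, 16: 50, 20: 69, 24: 67, 28: 78, 32: 76, 36: 71, 40: 74, 44: 85, 48: 72, 52: 85, 56: 192, 60: 1018, 64: 370, 72: 32, 76: 579, 80: 355, 84: 36, 88: 38, 92: 35, 96: 34, 100: 39, 104: 36, 108: 41, 112: 35, 116: 42, 120: 94, 124: 94, 128: 12}
loupe [ 540.3 -137.5   36. ]
{0: 291, 4: 88, 8: 12, 12: 14, 16: 10, 24: 14, 28: 16, 32: 27, 36: 91}
```

```bash
python3 - <<'E'
from h import *
d=load("top0");W=np.load("top_W.npy");img=d["img"]
ds=load("scene0");Ws=np.load("scene_W.npy")
def msk(d,W,c,r,z0,z1):
    m=((np.hypot(W[...,0]-c[0],W[...,1]-c[1])<r)&(W[...,2]>z0)&(W[...,2]<z1)&(d["depth"]>0)).astype(np.uint8)
    m=cv2.morphologyEx(m,cv2.MORPH_CLOSE,np.ones((3,3)))
    cs=cv2.findContours(m,cv2.RETR_EXTERNAL,cv2.CHAIN_APPROX_NONE)[0]
    return m,max(cs,key=cv2.contourArea)
def rect(tag,d,W,c,r,z0,z1,z):
    m,ct=msk(d,W,c,r,z0,z1); P=onz(d,ct.reshape(-1,2),z)[:,:2]
    R_=cv2.minAreaRect(P.astype(np.float32)); print(tag,"rect",np.round(R_[0],1),np.round(R_[1],1),round(R_[2],1))
def circ(tag,d,W,c,r,z0,z1,z):
    m,ct=msk(d,W,c,r,z0,z1); P=onz(d,ct.reshape(-1,2),z)[:,:2]
    q=cv2.minEnclosingCircle(P.astype(np.float32)); A=np.c_[2*P,np.ones(len(P))]; s=np.linalg.lstsq(A,(P**2).sum(1),rcond=None)[0]
    e=cv2.fitEllipse(P.astype(np.float32))
    print(tag,"circ",np.round(q[0],1),round(q[1],1),"ls",s[:2].round(1),round(float(np.sqrt(s[2]+s[0]**2+s[1]**2)),1),"ell",np.round(e[0],1),np.round(e[1],1))
for n,dd,WW in(("top",d,W),("scn",ds,Ws)):
    print(n)
    circ("stage",dd,WW,(661,7),80,25,50,34)
    circ("hubtop",dd,WW,(650,0),60,88,110,98)
    circ("hubdisc",dd,WW,(650,0),45,39.5,110,42)
    rect("rest",dd,WW,(438,11),90,6,22,12)
    rect("bearbody",dd,WW,(438,11),60,50,90,70)
    rect("bearall",dd,WW,(438,11),60,20,90,24)
    circ("pan",dd,WW,(514,-331),70,71,90,78)
    rect("block",dd,WW,(514,-331),70,113,128,122)
    rect("carrier",dd,WW,(551,316),140,9,25,16)
    circ("bush",dd,WW,(551,290),60,33,60,44)
    circ("loupe",dd,WW,(540,-137),30,28,50,36)
def hand(tag,P,z,org,s):
    P=(np.array(P)+.5)/s-.5+np.array(org); Q=onz(d,P,z)[:,:2]; print(tag,Q.round(1).tolist(),"mean",Q.mean(0).round(1),"sides",np.linalg.norm(Q-np.roll(Q,-1,0),axis=1).round(1))
hand("rest",[(556,402),(713,367),(750,524),(596,559)],12,(150,85),4)
hand("carrier",[(75,182),(355,230),(325,400),(45,350)],16,(150,85),4)
hand("block",[(538,158),(656,204),(636,270),(517,232)],122,(340,130),5)
hand("bearfoot",[(690,403),(718,430),(626,518),(596,488)],24,(150,85),4)
E
```

```text
top
stage circ [661.9   8.7] 66.2 ls [661.9   9.3] 64.2 ell [661.9   9.3] [128.1 128.8]
hubtop circ [657.1  -1.5] 18.8 ls [657.2  -1.6] 17.3 ell [657.2  -1.6] [33.7 35.9]
hubdisc circ [658.7  -1.8] 32.5 ls [658.2  -1.9] 30.8 ell [658.2  -1.9] [61.  62.5]
rest rect [441.5   9.9] [113.1 114.3] 13.3
bearbody rect [440.4   9.9] [30.3 46.4] 45.5
bearall rect [442.1  10.2] [31.7 82. ] 45.5
pan circ [ 513.  -331.9] 64.8 ls [ 513.3 -331.8] 63.7 ell [ 513.3 -331.8] [127.  127.8]
block rect [ 504.9 -333.7] [63.8 37.9] 70.7
carrier rect [553.1 317. ] [215.8 118.3] 80.6
bush circ [548.6 269.6] 23.5 ls [548.5 269.5] 22.3 ell [548.5 269.5] [43.7 45.7]
loupe circ [ 540.3 -136.2] 17.9 ls [ 540.4 -136. ] 16.8 ell [ 540.4 -136. ] [32.5 34.8]
scn
stage circ [669.4   9.5] 68.4 ls [672.5   9.9] 60.2 ell [672.5   9.8] [124.5 130.6]
hubtop circ [662.1  -0.9] 24.2 ls [661.7  -2.1] 20.4 ell [661.6  -2.1] [34.8 45.9]
hubdisc circ [633.5  -3.7] 58.4 ls [636.6  -2. ] 43.8 ell [640.1  -2. ] [ 57.6 118. ]
rest rect [440.   11.4] [115.  110.1] 13.0
bearbody rect [454.3   5. ] [52.5 62.5] 49.4
bearall rect [418.8  
[... 157 characters left out ...]
carrier rect [556.1 315.3] [215.8 129. ] 80.3
bush circ [554.4 267.3] 29.3 ls [554.3 267.3] 25.7 ell [554.3 267.1] [45.5 56.7]
loupe circ [ 543.9 -135.8] 22.5 ls [ 544.1 -136.5] 19.7 ell [ 544.1 -136.5] [34.2 43.9]
rest [[479.7, 76.3], [503.9, -28.2], [399.4, -53.5], [375.5, 48.7]] mean [439.6  10.8] sides [107.3 107.5 104.9 107.8]
carrier [[623.8, 398.0], [593.2, 211.1], [479.5, 229.2], [511.3, 415.2]] mean [551.9 313.4] sides [189.3 115.1 188.7 113.8]
block [[532.5, -312.3], [510.8, -369.1], [478.8, -359.1], [496.7, -301.9]] mean [ 504.7 -335.6] sides [60.8 33.4 60.  37.3]
bearfoot [[478.8, -12.8], [461.2, -31.4], [402.8, 28.7], [422.3, 48.6]] mean [441.3   8.3] sides [25.7 83.8 27.9 83.5]
```

```bash
cat >> h.py <<'E'
def go(x=None,y=None,z=None,jaw=None):
    from workcell import ctrl
    o=ctrl.get_obs(); M=R.from_rotvec(o["orientation"]).as_matrix(); p=o["ee_pos"]
    jy=np.degrees(np.arctan2(M[1,2],M[0,2]))
    print("t",round(o["t"],2),"p",p.round(1),"jaw",jy.round(1),"toolx",M[:,0].round(3),"q",o["qpos"].round(2),"w",round(float(o["width"]),1),"F",o["ft_force"].round(1))
    if jaw is not None:
        dj=(jaw-jy+90)%180-90
        print("turn (about tool x, down): rad",round(np.radians(-dj),3))
        a=np.radians(-dj); M2=M@R.from_rotvec([a,0,0]).as_matrix()
    else: M2=M
    t=np.array([p[0] if x is None else x,p[1] if y is None else y,p[2] if z is None else z])
    print("shift tool now",(M.T@(t-p)).round(1)," after turn",(M2.T@(t-p)).round(1))
E
python3 -c "
from h import *
go(441,10,200,45.5)"
```

```text
t 0.15 p [ 238.5 -577.2  222.1] jaw -67.6 toolx [-0.     0.001 -1.   ] q [-1.2   0.42  1.63 -0.    1.09 -0.02] w 87.8 F [-0.1 -0.4  1.3]
turn (about tool x, down): rad 1.168
shift tool now [  22.7  411.4 -465.4]  after turn [  22.7 -267.2 -560.7]
```

{"fn": "send_rows", "kwargs": {
  "rows": [
    [0, 0, 0, -0.12],
    [0, 0, 0, -0.12],
    [0, 0, 0, -0.12],
    [0, 0, 0, -0.12],
    [0, 0, 0, -0.12],
    [0, 0, 0, -0.12],
    [0, 0, 0, -0.12],
    [0, 0, 0, -0.12],
    [0, 0, 0, -0.12],
    [0, 0, 0, -0.12]
  ],
  "fingers": 1
}}

```text
t: 0.98
ee_pos: [237.6, -574.9, 218.5]
orientation: [-0.046, 1.573, 0.058]
ft_force: [-0.5, 0.2, 0.1]
width: 87.8
```

{"fn": "send_rows", "kwargs": {
  "rows": [
    [0, 0, 0, -0.12],
    [0, 0, 0, -0.12],
    [0, 0, 0, -0.12],
    [0, 0, 0, -0.12],
    [0, 0, 0, -0.12],
    [0, 0, 0, -0.12],
    [0, 0, 0, 0]
  ]
}}

```text
t: 1.57
ee_pos: [237.0, -573.3, 216.1]
orientation: [-0.631, 1.473, 0.652]
ft_force: [0.1, -0.2, 0.1]
width: 88.1
```

```bash
python3 -c "
from h import *
go(441,10,200,45.5)"
```

```text
t 1.57 p [ 237.  -573.3  216.1] jaw 47.0 toolx [-0.005  0.012 -1.   ] q [-1.2   0.43  1.64  0.    1.09 -2.02] w 88.1 F [ 0.1 -0.2  0.1]
turn (about tool x, down): rad 0.027
shift tool now [ 22.1 247.9 565.8]  after turn [ 22.1 263.1 558.9]
```

{"fn": "send_rows", "kwargs": {
  "rows": [
    [0, 16, 34.5, 0],
    [0, 16, 34.5, 0],
    [0, 16, 34.5, 0],
    [0, 16, 34.5, 0],
    [0, 16, 34.5, 0],
    [0, 16, 34.5, 0],
    [0, 16, 34.5, 0],
    [0, 16, 34.5, 0],
    [0, 16, 34.5, 0],
    [0, 16, 34.5, 0]
  ]
}}

```text
t: 2.4
ee_pos: [363.1, -206.0, 217.5]
orientation: [-0.592, 1.486, 0.608]
ft_force: [0.6, 0.8, 0.1]
width: 87.7
```

```bash
python3 -c "
from h import *
go(441,10,180,45.5)"
```

```text
t 2.4 p [ 363.1 -206.   217.5] jaw 44.0 toolx [-0.004  0.009 -1.   ] q [-0.55  0.12  2.07  0.01  0.96 -1.32] w 87.7 F [0.6 0.8 0.1]
turn (about tool x, down): rad -0.026
shift tool now [ 39.2 101.  205.9]  after turn [ 39.2  95.5 208.5]
```

{"fn": "send_rows", "kwargs": {
  "rows": [
    [4, 15, 30, -0.026],
    [4, 15, 32, 0],
    [5, 15, 32, 0],
    [5, 15, 32, 0],
    [5, 15, 32, 0],
    [5, 14, 32, 0],
    [4, 6, 15, 0],
    [0, 0, 0, 0]
  ]
}}

```text
t: 3.07
ee_pos: [446.1, 22.4, 187.8]
orientation: [-0.592, 1.481, 0.604]
ft_force: [0.3, -0.9, 0.8]
width: 87.8
```

```bash
python3 -c "
from h import *
go(441,10,150,45.5)
from workcell import ctrl
d=ctrl.get_image('wrist');cv2.imwrite('pics/w1.png',d['img'][:,:,::-1])
print(proj(d,[[441,10,76],[441,10,12]]))"
```

```text
t 3.07 p [446.1  22.4 187.8] jaw 43.9 toolx [ 0.003  0.009 -1.   ] q [ 0.02  0.21  2.04  0.01  0.89 -0.76] w 87.8 F [ 0.3 -0.9  0.8]
turn (about tool x, down): rad -0.028
shift tool now [ 37.6  -5.5 -12.6]  after turn [ 37.6  -5.2 -12.7]
[[303.98183067 203.97933438]
 [305.93413949 187.594237  ]]
```

View pics/w1.png

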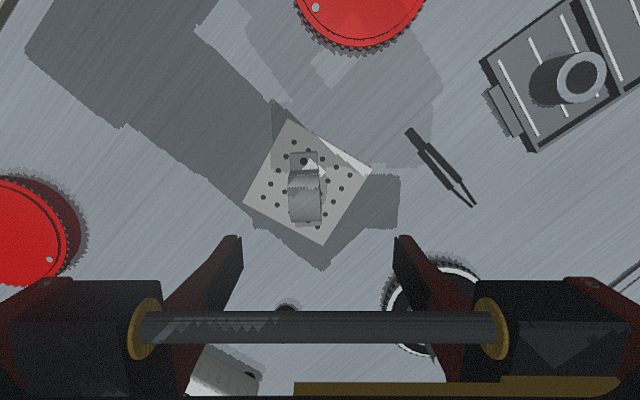

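{"fn": "send_rows", "kwargs": {
  "rows": [
    [10, -5, -12.5, -0.028],
    [20, 0, 0, 0],
    [25, 0, 0, 0],
    [25, 0, 0, 0],
    [15, 0, 0, 0],
    [0, 0, 0, 0]
  ]
}}

```text
t: 3.62
ee_pos: [440.5, 4.4, 92.3]
orientation: [-0.606, 1.473, 0.612]
ft_force: [0.2, -0.4, -0.1]
width: 87.8
```

```bash
python3 -c "
from h import *
go(441,10,33,45.5)"
```

```text
t 3.62 p [440.5   4.4  92.3] jaw 44.7 toolx [ 0.008  0.007 -1.   ] q [-0.02  0.38  2.12  0.01  0.64 -0.81] w 87.8 F [ 0.2 -0.4 -0.1]
turn (about tool x, down): rad -0.014
shift tool now [59.4  3.6  3.6]  after turn [59.4  3.6  3.7]
```

{"fn": "send_rows", "kwargs": {
  "rows": [
    [15, 3, 3.5, -0.014],
    [20, 0, 0, 0],
    [15, 0, 0, 0],
    [7, 0, 0, 0],
    [0, 0, 0, 0]
  ]
}}

```text
t: 4.03
ee_pos: [442.2, 4.8, 36.9]
orientation: [-0.608, 1.471, 0.611]
ft_force: [0.3, 0.4, 0.8]
width: 87.7
```

```bash
python3 -c "
from h import *
go(441,10,33,45.5)"
```

```text
t 4.03 p [442.2   4.8  36.9] jaw 44.8 toolx [ 0.01   0.006 -1.   ] q [-0.02  0.5   2.13  0.01  0.5  -0.81] w 87.7 F [0.3 0.4 0.8]
turn (about tool x, down): rad -0.013
shift tool now [3.9 4.5 2.8]  after turn [3.9 4.5 2.8]
```

{"fn": "send_rows", "kwargs": {
  "rows": [
    [2, 4, 3, 0],
    [1, 1, 1, 0],
    [0, 0, 0, 0]
  ]
}}

```text
t: 4.28
ee_pos: [442.6, 10.6, 36.0]
orientation: [-0.606, 1.47, 0.608]
ft_force: [-1.4, -0.7, -0.6]
width: 87.9
```

{"fn": "send_rows", "kwargs": {
  "rows": [
    [0, 0, 0, 0],
    [0, 0, 0, 0],
    [0, 0, 0, 0],
    [0, 0, 0, 0],
    [0, 0, 0, 0],
    [0, 0, 0, 0],
    [0, 0, 0, 0],
    [0, 0, 0, 0]
  ],
  "fingers": 0
}}

```text
t: 4.95
ee_pos: [444.2, 11.0, 38.5]
orientation: [-0.608, 1.465, 0.607]
ft_force: [0.4, -1.6, -0.7]
width: 38.2
```

```bash
python3 -c "
from h import *
go(441,10,33,45.5)"
```

```text
t 4.95 p [444.2  11.   38.5] jaw 44.6 toolx [ 0.017  0.006 -1.   ] q [-0.01  0.49  2.13  0.01  0.5  -0.8 ] w 38.2 F [ 0.4 -1.6 -0.7]
turn (about tool x, down): rad -0.015
shift tool now [ 5.4  1.6 -3.1]  after turn [ 5.4  1.7 -3. ]
```

{"fn": "send_rows", "kwargs": {
  "rows": [
    [0.4, 0, 0, 0],
    [0.4, 0, 0, 0],
    [0.4, 0, 0, 0],
    [0.4, 0, 0, 0],
    [0.4, 0, 0, 0]
  ]
}}

```text
t: 5.37
ee_pos: [443.8, 10.7, 38.0]
orientation: [-0.61, 1.466, 0.608]
ft_force: [-1.8, 0.1, 9.5]
width: 29.8
```

```bash
python3 -c "
from h import *
go(441,10,33,45.5)"
```

```text
t 5.37 p [443.8  10.7  38. ] jaw 44.7 toolx [ 0.016  0.006 -1.   ] q [-0.01  0.5   2.13  0.01  0.5  -0.8 ] w 29.8 F [-1.8  0.1  9.5]
turn (about tool x, down): rad -0.013
shift tool now [ 5.   1.5 -2.5]  after turn [ 5.   1.5 -2.5]
```

{"fn": "send_rows", "kwargs": {
  "rows": [
    [-8, 0, 0, 0],
    [-15, 0, 0, 0],
    [-25, 0, 0, 0],
    [-25, 0, 0, 0],
    [-25, 0, 0, 0],
    [-15, 0, 0, 0],
    [0, 0, 0, 0]
  ]
}}

```text
t: 5.95
ee_pos: [438.9, 10.1, 155.2]
orientation: [-0.607, 1.474, 0.611]
ft_force: [0.5, 0.1, -1.7]
width: 30.4
```

```bash
python3 -c "
from h import *
go(562,362,140,80.6)
from workcell import ctrl
d=ctrl.get_image('wrist');cv2.imwrite('pics/w2.png',d['img'][:,:,::-1])"
```

```text
t 5.95 p [438.9  10.1 155.2] jaw 44.7 toolx [ 0.008  0.006 -1.   ] q [-0.01  0.25  2.09  0.01  0.79 -0.79] w 30.4 F [ 0.5  0.1 -1.7]
turn (about tool x, down): rad -0.626
shift tool now [ 18.3 163.5 334.9]  after turn [ 18.3 -63.8 367.2]
```

View pics/w2.png

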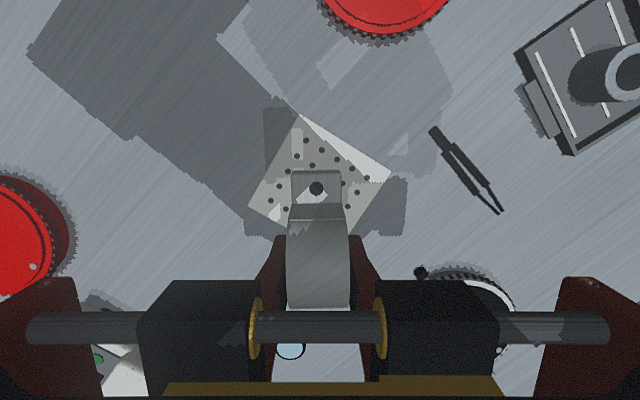

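{"fn": "send_rows", "kwargs": {
  "rows": [
    [0, 0, 0, -0.09],
    [0, 0, 0, -0.09],
    [0, 0, 0, -0.09],
    [0, 0, 0, -0.09],
    [0, 0, 0, -0.09],
    [0, 0, 0, -0.09],
    [0, 0, 0, -0.08],
    [0, 0, 0, 0]
  ]
}}

```text
t: 6.67
ee_pos: [431.7, 10.1, 145.0]
orientation: [-1.097, 1.274, 1.113]
ft_force: [-0.2, 0.6, -2.8]
width: 29.8
```

```bash
python3 -c "
from h import *
go(562,362,140,80.6)"
```

```text
t 6.67 p [431.7  10.1 145. ] jaw 81.9 toolx [-0.007  0.006 -1.   ] q [-0.01  0.27  2.1   0.01  0.78 -1.44] w 29.8 F [-0.2  0.6 -2.8]
turn (about tool x, down): rad 0.023
shift tool now [  6.2 -79.6 366.6]  after turn [  6.2 -71.1 368.4]
```

{"fn": "send_rows", "kwargs": {
  "rows": [
    [-1, -4, 20, 0.01],
    [-1, -8, 36, 0],
    [-1, -8, 38, 0],
    [-1, -8, 38, 0],
    [-1, -8, 38, 0],
    [-1, -8, 38, 0],
    [-1, -8, 38, 0],
    [-1, -8, 38, 0],
    [-1, -8, 38, 0],
    [-1, -2, 15, 0]
  ]
}}

```text
t: 7.5
ee_pos: [552.0, 341.1, 139.7]
orientation: [-1.058, 1.314, 1.088]
ft_force: [0.2, 0.7, -1.5]
width: 30.0
```

```bash
python3 -c "
from h import *
go(562,362,100,80.6)"
```

```text
t 7.5 p [552.  341.1 139.7] jaw 79.2 toolx [-0.028  0.    -1.   ] q [ 0.53  0.56  1.61  0.02  0.99 -0.86] w 30.0 F [ 0.2  0.7 -1.5]
turn (about tool x, down): rad -0.024
shift tool now [39.4 -7.  22.6]  after turn [39.4 -7.5 22.4]
```

{"fn": "send_rows", "kwargs": {
  "rows": [
    [2, -6, 18, -0.024],
    [5, 0, 4, 0],
    [10, 0, 0, 0],
    [8, 0, 0, 0],
    [0, 0, 0, 0]
  ]
}}

```text
t: 7.92
ee_pos: [558.2, 364.7, 104.6]
orientation: [-1.072, 1.315, 1.105]
ft_force: [0.4, -0.7, -2.4]
width: 29.7
```

```bash
python3 -c "
from h import *
go(562,362,34,80.6)
from workcell import ctrl
d=ctrl.get_image('wrist');cv2.imwrite('pics/w3.png',d['img'][:,:,::-1])
d=ctrl.get_image('top');cv2.imwrite('pics/t3.png',cv2.resize(d['img'][100:220,120:280,::-1],None,fx=5,fy=5))"
```

```text
t 7.92 p [558.2 364.7 104.6] jaw 80.3 toolx [-0.035 -0.004 -0.999] q [ 0.55  0.63  1.58  0.02  0.96 -0.86] w 29.7 F [ 0.4 -0.7 -2.4]
turn (about tool x, down): rad -0.005
shift tool now [70.5 -6.5 -1.3]  after turn [70.5 -6.5 -1.3]
```

View pics/w3.png

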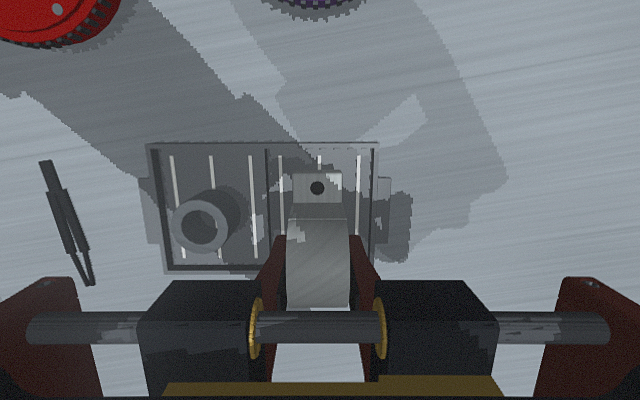

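View pics/t3.png

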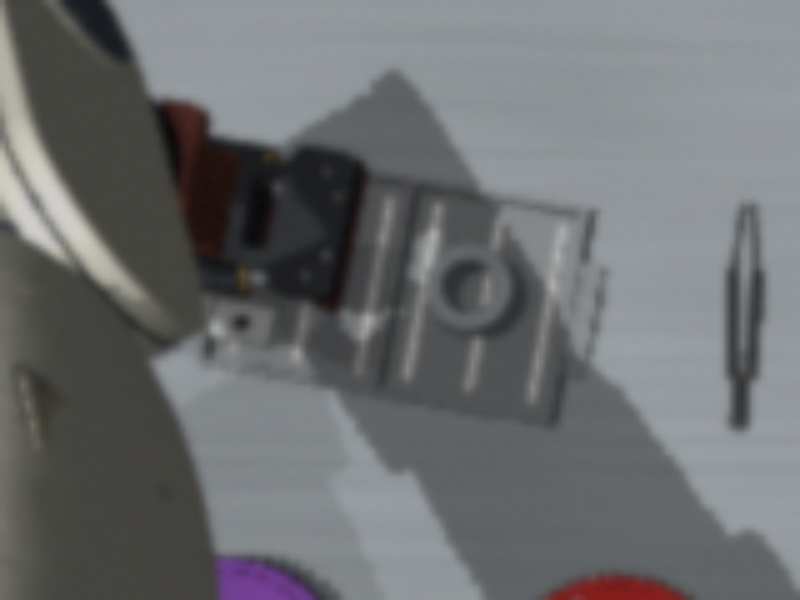

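{"fn": "send_rows", "kwargs": {
  "rows": [
    [15, -6, -1, 0],
    [20, -1, 0, 0],
    [14, -1, 0, 0],
    [6, -1, 0, 0],
    [0, 0, 0, 0]
  ]
}}

```text
t: 8.43
ee_pos: [568.4, 358.9, 48.7]
orientation: [-1.069, 1.312, 1.099]
ft_force: [-0.3, -0.4, -1.3]
width: 30.1
```

```bash
python3 -c "
from h import *
go(562,362,31,80.6)"
```

```text
t 8.43 p [568.4 358.9  48.7] jaw 80.0 toolx [-0.03  -0.002 -1.   ] q [ 0.54  0.71  1.58  0.02  0.87 -0.87] w 30.1 F [-0.3 -0.4 -1.3]
turn (about tool x, down): rad -0.01
shift tool now [17.9  6.4  2.1]  after turn [17.9  6.3  2.1]
```

{"fn": "send_rows", "kwargs": {
  "rows": [
    [6, 5, 3, -0.01],
    [4, 0, 0, 0],
    [3, 0, 0, 0],
    [0, 0, 0, 0]
  ]
}}

```text
t: 8.77
ee_pos: [563.8, 362.9, 35.3]
orientation: [-1.076, 1.307, 1.107]
ft_force: [0.3, -0.6, -2.2]
width: 29.9
```

```bash
python3 -c "
from h import *
go(563,362,31,80.6)"
```

```text
t 8.77 p [563.8 362.9  35.3] jaw 80.6 toolx [-0.03  -0.002 -1.   ] q [ 0.55  0.73  1.59  0.02  0.85 -0.87] w 29.9 F [ 0.3 -0.6 -2.2]
turn (about tool x, down): rad 0.001
shift tool now [ 4.3  0.5 -0.9]  after turn [ 4.3  0.5 -0.9]
```

{"fn": "send_rows", "kwargs": {
  "rows": [
    [1.5, 0, 0, 0],
    [1, 0, 0, 0]
  ]
}}

```text
t: 8.93
ee_pos: [564.1, 363.5, 33.5]
orientation: [-1.077, 1.305, 1.107]
ft_force: [-0.6, -0.0, -1.1]
width: 29.5
```

{"fn": "send_rows", "kwargs": {
  "rows": [
    [1, 0, 0, 0]
  ]
}}

```text
t: 9.02
ee_pos: [564.3, 363.7, 32.8]
orientation: [-1.077, 1.304, 1.107]
ft_force: [-0.0, 0.5, -2.0]
width: 30.2
```

{"fn": "send_rows", "kwargs": {
  "rows": [
    [1.5, 0, 0, 0],
    [1, 0, 0, 0]
  ]
}}

```text
t: 9.18
ee_pos: [564.5, 364.1, 31.4]
orientation: [-1.077, 1.303, 1.107]
ft_force: [-5.2, -1.8, 10.3]
width: 29.9
```

{"fn": "send_rows", "kwargs": {
  "rows": [
    [1.5, 0, 0, 0]
  ]
}}

```text
t: 9.27
ee_pos: [564.5, 364.1, 31.4]
orientation: [-1.077, 1.303, 1.107]
ft_force: [-6.0, -2.7, 14.6]
width: 29.8
```

Contact at 31.4, as expected. Release.

{"fn": "send_rows", "kwargs": {
  "rows": [
    [0, 0, 0, 0],
    [0, 0, 0, 0],
    [0, 0, 0, 0],
    [0, 0, 0, 0],
    [0, 0, 0, 0],
    [0, 0, 0, 0],
    [0, 0, 0, 0]
  ],
  "fingers": 1
}}

```text
t: 9.85
ee_pos: [566.2, 365.0, 33.3]
orientation: [-1.077, 1.299, 1.105]
ft_force: [0.1, 1.0, 0.7]
width: 73.0
```

{"fn": "send_rows", "kwargs": {
  "rows": [
    [-10, 0, 0, 0],
    [-25, 0, 0, 0],
    [-35, 0, 0, 0],
    [-35, 0, 0, 0],
    [-35, 0, 0, 0],
    [-20, 0, 0, 0],
    [0, 0, 0, 0]
  ]
}}

```text
t: 10.43
ee_pos: [568.7, 363.7, 200.7]
orientation: [-1.077, 1.305, 1.107]
ft_force: [0.8, 0.3, -0.0]
width: 88.0
```

```bash
python3 -c "
from h import *
go(505,-334,180,-19.7)
from workcell import ctrl
d=ctrl.get_image('wrist');cv2.imwrite('pics/w4.png',d['img'][:,:,::-1])"
```

```text
t 10.43 p [568.7 363.7 200.7] jaw 80.7 toolx [-0.029 -0.001 -1.   ] q [ 0.54  0.53  1.51  0.02  1.13 -0.87] w 88.0 F [ 0.8  0.3 -0. ]
turn (about tool x, down): rad -1.39
shift tool now [  23.2  -50.9 -698.6]  after turn [  23.2  678.  -175.9]
```

View pics/w4.png

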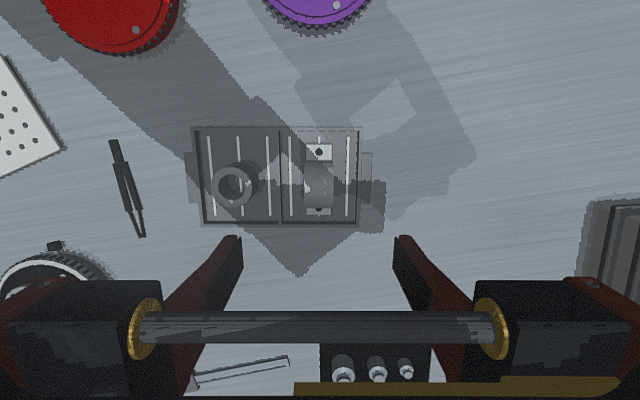

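{"fn": "send_rows", "kwargs": {
  "rows": [
    [0, 0, 0, 0.118],
    [0, 0, 0, 0.118],
    [0, 0, 0, 0.118],
    [0, 0, 0, 0.118],
    [0, 0, 0, 0.118],
    [0, 0, 0, 0.118],
    [0, 0, 0, 0.118],
    [0, 0, 0, 0.118],
    [0, 0, 0, 0.118],
    [0, 0, 0, 0.118]
  ]
}}

```text
t: 11.32
ee_pos: [560.2, 358.6, 184.1]
orientation: [-0.145, 1.616, 0.131]
ft_force: [-0.8, 0.1, 0.0]
width: 87.6
```

{"fn": "send_rows", "kwargs": {
  "rows": [
    [0, 0, 0, 0.118],
    [0, 0, 0, 0.118],
    [0, 0, 0, 0.118],
    [0, 0, 0, 0.118],
    [0, 0, 0, 0.1],
    [0, 0, 0, 0]
  ]
}}

```text
t: 11.82
ee_pos: [553.9, 354.9, 172.0]
orientation: [0.313, 1.602, -0.37]
ft_force: [-0.5, -0.7, -0.0]
width: 87.9
```

```bash
python3 -c "
from h import *
go(505,-334,200,-19.7)"
```

```text
t 11.82 p [553.9 354.9 172. ] jaw -24.8 toolx [-0.064 -0.023 -0.998] q [0.55 0.56 1.54 0.02 1.11 0.97] w 87.9 F [-0.5 -0.7 -0. ]
turn (about tool x, down): rad -0.09
shift tool now [  -9.2 -646.9  243.2]  after turn [  -9.2 -666.1  184.4]
```

{"fn": "send_rows", "kwargs": {
  "rows": [
    [-3, -20, 6, -0.09],
    [-3, -38, 10.5, 0],
    [-3, -38, 10.5, 0],
    [-3, -38, 10.5, 0],
    [-3, -38, 10.5, 0],
    [-3, -38, 10.5, 0],
    [-3, -38, 10.5, 0],
    [-3, -38, 10.5, 0],
    [-3, -38, 10.5, 0],
    [-3, -38, 10.5, 0]
  ]
}}

```text
t: 12.65
ee_pos: [526.8, -28.3, 200.8]
orientation: [0.199, 1.636, -0.26]
ft_force: [0.0, -0.1, 0.6]
width: 87.8
```

```bash
python3 -c "
from h import *
go(505,-334,200,-19.7)"
```

```text
t 12.65 p [526.8 -28.3 200.8] jaw -16.7 toolx [-0.082 -0.027 -0.996] q [-0.06  0.35  1.81 -0.04  1.07  0.25] w 87.8 F [ 0.  -0.1  0.6]
turn (about tool x, down): rad 0.053
shift tool now [  10.7 -299.    66.7]  after turn [  10.7 -295.    82.4]
```

{"fn": "send_rows", "kwargs": {
  "rows": [
    [0, 0, 0, 0],
    [0, 0, 0, 0],
    [0, 0, 0, 0],
    [0, 0, 0, 0],
    [0, 0, 0, 0]
  ]
}}

```text
t: 13.07
ee_pos: [524.3, -33.5, 198.2]
orientation: [0.196, 1.641, -0.258]
ft_force: [0.5, 0.4, -0.6]
width: 88.0
```

```bash
python3 -c "
from h import *
go(505,-334,200,-19.7)"
```

```text
t 13.07 p [524.3 -33.5 198.2] jaw -16.5 toolx [-0.087 -0.027 -0.996] q [-0.07  0.35  1.81 -0.04  1.06  0.24] w 88.0 F [ 0.5  0.4 -0.6]
turn (about tool x, down): rad 0.056
shift tool now [   7.9 -293.5   66.5]  after turn [   7.9 -289.4   82.8]
```

```bash
python3 -c "
from h import *
go(430,10,60)"
```

```text
t 13.07 p [524.3 -33.5 198.2] jaw -16.5 toolx [-0.087 -0.027 -0.996] q [-0.07  0.35  1.81 -0.04  1.06  0.24] w 88.0 F [ 0.5  0.4 -0.6]
shift tool now [144.6  22.3 -92. ]  after turn [144.6  22.3 -92. ]
```

{"fn": "send_rows", "kwargs": {
  "rows": [
    [14, 4, -15, 0],
    [26, 4, -20, 0],
    [26, 4, -20, 0],
    [26, 4, -20, 0],
    [26, 4, -15, 0],
    [16, 2, -2, 0]
  ]
}}

```text
t: 13.57
ee_pos: [432.9, 18.1, 69.0]
orientation: [0.186, 1.631, -0.245]
ft_force: [-0.6, -0.9, 0.1]
width: 87.7
```

```bash
python3 -c "
from h import *
go(430,10,50)"
```

```text
t 13.57 p [432.9  18.1  69. ] jaw -15.7 toolx [-0.075 -0.027 -0.997] q [ 0.03  0.45  2.09 -0.04  0.68  0.34] w 87.7 F [-0.6 -0.9  0.1]
shift tool now [19.3 -7.7  0.7]  after turn [19.3 -7.7  0.7]
```

{"fn": "send_rows", "kwargs": {
  "rows": [
    [0, 0, 0, 0],
    [0, 0, 0, 0],
    [0, 0, 0, 0],
    [0, 0, 0, 0],
    [0, 0, 0, 0],
    [0, 0, 0, 0],
    [0, 0, 0, 0],
    [0, 0, 0, 0]
  ]
}}

```text
t: 14.23
ee_pos: [434.9, 21.7, 70.1]
orientation: [0.179, 1.63, -0.238]
ft_force: [0.2, -0.4, 0.0]
width: 88.1
```

```bash
python3 -c "
from h import *
go(430,10,50)"
```

```text
t 14.23 p [434.9  21.7  70.1] jaw -15.2 toolx [-0.073 -0.028 -0.997] q [ 0.04  0.45  2.08 -0.04  0.69  0.33] w 88.1 F [ 0.2 -0.4  0. ]
shift tool now [ 20.7 -11.7  -0.4]  after turn [ 20.7 -11.7  -0.4]
```

{"fn": "send_rows", "kwargs": {
  "rows": [
    [15, -6, -16, 0],
    [18, -4, -16, 0],
    [10, 0, -3, 0],
    [0, 0, 0, 0]
  ]
}}

```text
t: 14.57
ee_pos: [398.3, 19.4, 30.8]
orientation: [0.182, 1.621, -0.238]
ft_force: [0.3, -1.4, -0.1]
width: 87.8
```

```bash
python3 -c "
from h import *
go(400,10,28)"
```

```text
t 14.57 p [398.3  19.4  30.8] jaw -15.3 toolx [-0.065 -0.027 -0.998] q [ 0.04  0.5   2.17 -0.05  0.54  0.35] w 87.8 F [ 0.3 -1.4 -0.1]
shift tool now [ 2.9 -8.5  4.2]  after turn [ 2.9 -8.5  4.2]
```

{"fn": "send_rows", "kwargs": {
  "rows": [
    [0.3, 0, 0, 0],
    [0.3, 0, 0, 0],
    [0.3, 0, 0, 0],
    [0.3, 0, 0, 0],
    [0.3, 0, 0, 0],
    [0.3, 0, 0, 0],
    [0.3, 0, 0, 0],
    [0.3, 0, 0, 0],
    [0.3, 0, 0, 0],
    [0.3, 0, 0, 0]
  ]
}}

```text
t: 15.4
ee_pos: [402.8, 19.2, 30.2]
orientation: [0.183, 1.615, -0.237]
ft_force: [0.5, 0.3, 1.0]
width: 87.7
```

```bash
python3 -c "
from h import *
go(400,10,28)"
```

```text
t 15.4 p [402.8  19.2  30.2] jaw -15.3 toolx [-0.058 -0.027 -0.998] q [ 0.04  0.5   2.17 -0.05  0.53  0.35] w 87.7 F [0.5 0.3 1. ]
shift tool now [ 2.6 -9.5 -0.2]  after turn [ 2.6 -9.5 -0.2]
```

{"fn": "send_rows", "kwargs": {
  "rows": [
    [0.4, 0, -0.6, 0],
    [0.4, 0, -0.6, 0],
    [0.4, 0, -0.6, 0],
    [0.4, 0, -0.6, 0],
    [0.4, 0, -0.6, 0],
    [0.4, 0, -0.6, 0],
    [0.4, 0, -0.6, 0],
    [0.4, 0, -0.6, 0],
    [0.4, 0, -0.6, 0],
    [0.4, 0, -0.6, 0]
  ]
}}

```text
t: 16.23
ee_pos: [395.9, 20.8, 26.0]
orientation: [0.183, 1.615, -0.237]
ft_force: [-1.0, 0.6, -0.1]
width: 87.9
```

{"fn": "send_rows", "kwargs": {
  "rows": [
    [0.4, 0, -0.6, 0],
    [0.4, 0, -0.6, 0],
    [0.4, 0, -0.6, 0],
    [0.4, 0, -0.6, 0],
    [0.4, 0, -0.6, 0],
    [0.4, 0, -0.6, 0],
    [0.4, 0, -0.6, 0],
    [0.4, 0, -0.6, 0],
    [0.4, 0, -0.6, 0],
    [0.4, 0, -0.6, 0]
  ]
}}

```text
t: 17.07
ee_pos: [389.3, 22.4, 21.9]
orientation: [0.183, 1.615, -0.237]
ft_force: [-0.7, -0.8, 0.4]
width: 88.1
```

```bash
python3 -c "
from h import *
go(400,10,28)"
```

```text
t 17.07 p [389.3  22.4  21.9] jaw -15.3 toolx [-0.058 -0.027 -0.998] q [ 0.05  0.51  2.2  -0.05  0.49  0.36] w 88.1 F [-0.7 -0.8  0.4]
shift tool now [-6.4 -9.5 13.3]  after turn [-6.4 -9.5 13.3]
```

{"fn": "send_rows", "kwargs": {
  "rows": [
    [0, 0, 1, 0],
    [0, 0, 1, 0],
    [0, 0, 1, 0],
    [0, 0, 1, 0],
    [0, 0, 1, 0],
    [0, 0, 1, 0],
    [0, 0, 1, 0],
    [0, 0, 1, 0],
    [0, 0, 1, 0],
    [0, 0, 1, 0]
  ]
}}

```text
t: 17.9
ee_pos: [400.0, 19.5, 21.3]
orientation: [0.183, 1.615, -0.237]
ft_force: [0.7, -0.2, -0.7]
width: 87.8
```

```bash
python3 -c "
from h import *
go(400,10,28)"
```

```text
t 17.9 p [400.   19.5  21.3] jaw -15.3 toolx [-0.058 -0.027 -0.998] q [ 0.04  0.52  2.18 -0.05  0.51  0.35] w 87.8 F [ 0.7 -0.2 -0.7]
shift tool now [-6.4 -9.5  2.2]  after turn [-6.4 -9.5  2.2]
```

{"fn": "send_rows", "kwargs": {
  "rows": [
    [-4, 0, 10, 0],
    [-4, 0, 10, 0],
    [-4, 0, 10, 0],
    [-4, 0, 10, 0],
    [-4, 0, 10, 0],
    [-4, 0, 10, 0],
    [-4, 0, 5, 0]
  ]
}}

```text
t: 18.48
ee_pos: [471.4, 1.3, 48.6]
orientation: [0.183, 1.614, -0.237]
ft_force: [-0.9, 0.3, -0.3]
width: 88.1
```

```bash
python3 -c "
from h import *
go(400,10,28)"
```

```text
t 18.48 p [471.4   1.3  48.6] jaw -15.3 toolx [-0.058 -0.027 -0.998] q [-0.    0.52  2.02 -0.04  0.66  0.3 ] w 88.1 F [-0.9  0.3 -0.3]
shift tool now [ 24.5  -9.4 -70.1]  after turn [ 24.5  -9.4 -70.1]
```

{"fn": "send_rows", "kwargs": {
  "rows": [
    [4, 0, -20, 0],
    [6, 0, -30, 0],
    [4, 0, -20, 0],
    [0, 0, -5, 0]
  ]
}}

```text
t: 18.82
ee_pos: [404.4, 19.8, 39.9]
orientation: [0.186, 1.605, -0.238]
ft_force: [-1.0, -0.3, -1.1]
width: 87.4
```

```bash
python3 -c "
from h import *
go(400,10,28)"
```

```text
t 18.82 p [404.4  19.8  39.9] jaw -15.4 toolx [-0.048 -0.027 -0.998] q [ 0.04  0.48  2.17 -0.05  0.54  0.35] w 87.4 F [-1.  -0.3 -1.1]
shift tool now [ 12.4 -10.2  -1.2]  after turn [ 12.4 -10.2  -1.2]
```

{"fn": "send_rows", "kwargs": {
  "rows": [
    [0, 0, 12, 0],
    [-2, 0, 12, 0],
    [-2, 0, 12, 0],
    [-2, 0, 12, 0],
    [-2, 0, 12, 0],
    [-2, 0, 10, 0],
    [5, 0, -20, 0],
    [6, 0, -36, 0],
    [4, 0, -20, 0],
    [0, 0, -3, 0]
  ]
}}

```text
t: 19.65
ee_pos: [424.9, 17.0, 39.5]
orientation: [0.19, 1.58, -0.237]
ft_force: [-1.3, 0.4, -0.3]
width: 87.8
```

```bash
python3 -c "
from h import *
go(400,10,28)"
```

```text
t 19.65 p [424.9  17.   39.5] jaw -15.6 toolx [-0.023 -0.027 -0.999] q [ 0.03  0.49  2.14 -0.05  0.53  0.35] w 87.8 F [-1.3  0.4 -0.3]
shift tool now [ 12.3 -13.1 -21.9]  after turn [ 12.3 -13.1 -21.9]
```

{"fn": "send_rows", "kwargs": {
  "rows": [
    [0, 0, 12, 0],
    [-2, 0, 12, 0],
    [-2, 0, 12, 0],
    [-2, 0, 12, 0],
    [-2, 0, 10, 0],
    [5, 0, -20, 0],
    [6, 0, -34, 0],
    [4, 0, -20, 0],
    [0, 0, -3, 0]
  ]
}}

```text
t: 20.4
ee_pos: [446.2, 15.3, 38.1]
orientation: [0.194, 1.545, -0.235]
ft_force: [-1.0, 0.3, 0.1]
width: 87.8
```

{"fn": "send_rows", "kwargs": {
  "rows": [
    [-2, 0, 0, 0],
    [-10, 0, 0, 0],
    [-14, 0, 0, 0],
    [-14, 0, 0, 0],
    [-14, 0, 0, 0],
    [-14, 0, 0, 0],
    [-14, 0, 0, 0],
    [-14, 0, 0, 0],
    [-14, 0, 0, 0],
    [-10, 0, 0, 0]
  ]
}}

```text
t: 21.23
ee_pos: [476.6, 13.8, 173.4]
orientation: [0.198, 1.518, -0.232]
ft_force: [0.5, 0.4, 0.4]
width: 88.0
```

```bash
python3 -c "
from h import *
go(505,-334,180,-19.7)"
```

```text
t 21.23 p [476.6  13.8 173.4] jaw -15.8 toolx [ 0.039 -0.028 -0.999] q [ 0.02  0.26  2.01 -0.04  0.83  0.32] w 88.0 F [0.5 0.4 0.4]
turn (about tool x, down): rad 0.068
shift tool now [   4.1 -326.9  122.1]  after turn [   4.1 -317.8  144.1]
```

{"fn": "send_rows", "kwargs": {
  "rows": [
    [0, -10, 4, 0.034],
    [0, -20, 8, 0.034],
    [0, -26, 12, 0],
    [0, -26, 12, 0],
    [0, -26, 12, 0],
    [0, -26, 12, 0],
    [0, -26, 12, 0],
    [0, -26, 12, 0],
    [0, -26, 12, 0],
    [0, -26, 12, 0]
  ]
}}

```text
t: 22.07
ee_pos: [519.4, -270.1, 194.2]
orientation: [0.261, 1.481, -0.293]
ft_force: [0.8, 0.8, 0.0]
width: 87.7
```

```bash
python3 -c "
from h import *
go(505,-334,180,-19.7)"
```

```text
t 22.07 p [ 519.4 -270.1  194.2] jaw -20.4 toolx [ 0.067 -0.033 -0.997] q [-0.5   0.37  1.79  0.    0.9  -0.15] w 87.7 F [0.8 0.8 0. ]
turn (about tool x, down): rad -0.013
shift tool now [ 15.3 -64.8   7.7]  after turn [ 15.3 -64.9   6.9]
```

{"fn": "send_rows", "kwargs": {
  "rows": [
    [0, -8, -8, 0],
    [0, -8, -12, 0],
    [0, -8, -12, 0],
    [0, -8, -12, 0],
    [0, -8, -12, 0],
    [0, -8, -12, 0],
    [0, -6, 0, 0],
    [0, -4, 0, 0]
  ]
}}

```text
t: 22.73
ee_pos: [429.0, -310.1, 189.7]
orientation: [0.266, 1.476, -0.302]
ft_force: [-0.4, -0.2, 0.5]
width: 87.9
```

```bash
python3 -c "
from h import *
go(505,-334,180,-19.7)"
```

```text
t 22.73 p [ 429.  -310.1  189.7] jaw -20.9 toolx [ 0.07  -0.036 -0.997] q [-0.66  0.29  1.92  0.02  0.85 -0.3 ] w 87.9 F [-0.4 -0.2  0.5]
turn (about tool x, down): rad -0.022
shift tool now [15.8  5.  78.5]  after turn [15.8  3.3 78.6]
```

Now fast outward and see.

{"fn": "send_rows", "kwargs": {
  "rows": [
    [0, 0, 24, 0],
    [0, 0, 36, 0],
    [0, 0, 20, 0],
    [0, 0, 3, 0]
  ]
}}

```text
t: 23.07
ee_pos: [506.9, -340.9, 197.1]
orientation: [0.267, 1.476, -0.303]
ft_force: [-0.5, -0.4, 0.7]
width: 87.6
```

```bash
python3 -c "
from h import *
go(505,-334,180,-19.7)"
```

```text
t 23.07 p [ 506.9 -340.9  197.1] jaw -21.0 toolx [ 0.07  -0.036 -0.997] q [-0.62  0.4   1.74  0.01  0.93 -0.26] w 87.6 F [-0.5 -0.4  0.7]
turn (about tool x, down): rad -0.023
shift tool now [16.7  5.9 -5.6]  after turn [16.7  6.  -5.4]
```

{"fn": "send_rows", "kwargs": {
  "rows": [
    [0, 0, 0, 0],
    [0, 0, 0, 0],
    [0, 0, 0, 0],
    [0, 0, 0, 0],
    [0, 0, 0, 0],
    [0, 0, 0, 0]
  ]
}}

```text
t: 23.57
ee_pos: [504.2, -338.9, 196.2]
orientation: [0.267, 1.479, -0.3]
ft_force: [0.8, 0.2, -1.3]
width: 88.2
```

```bash
python3 -c "
from h import *
go(505,-334,180,-19.7)"
```

```text
t 23.57 p [ 504.2 -338.9  196.2] jaw -20.9 toolx [ 0.068 -0.034 -0.997] q [-0.62  0.4   1.74  0.01  0.93 -0.26] w 88.2 F [ 0.8  0.2 -1.3]
turn (about tool x, down): rad -0.021
shift tool now [16.   4.9 -2.2]  after turn [16.   5.  -2.1]
```

{"fn": "send_rows", "kwargs": {
  "rows": [
    [0, 0, 0, 0.1],
    [0, 0, 0, 0.1],
    [0, 0, 0, 0.1],
    [0, 0, 0, 0.1],
    [0, 0, 0, -0.1],
    [0, 0, 0, -0.1],
    [0, 0, 0, -0.1],
    [0, 0, 0, -0.1]
  ]
}}

```text
t: 24.23
ee_pos: [500.6, -337.6, 196.6]
orientation: [0.278, 1.479, -0.309]
ft_force: [-0.6, -0.1, 0.6]
width: 87.9
```

```bash
python3 -c "
from h import *
go(505,-334,180,-19.7)"
```

```text
t 24.23 p [ 500.6 -337.6  196.6] jaw -21.6 toolx [ 0.066 -0.033 -0.997] q [-0.62  0.39  1.75  0.01  0.93 -0.25] w 87.9 F [-0.6 -0.1  0.6]
turn (about tool x, down): rad -0.034
shift tool now [16.7  5.1  1.6]  after turn [16.7  5.   1.7]
```

{"fn": "send_rows", "kwargs": {
  "rows": [
    [0, 0, 25, 0],
    [0, 0, 35, 0],
    [0, 0, 35, 0],
    [0, 0, 35, 0],
    [0, 0, 0, 0],
    [0, 0, 0, 0],
    [0, 0, 0, 0],
    [0, 0, 0, 0],
    [0, 0, 0, 0],
    [0, 0, 0, 0]
  ]
}}

```text
t: 25.07
ee_pos: [617.9, -383.6, 204.5]
orientation: [0.277, 1.487, -0.304]
ft_force: [-1.1, 0.3, 0.4]
width: 88.1
```

```bash
python3 -c "
from h import *
go(505,-334,180,-19.7)"
```

```text
t 25.07 p [ 617.9 -383.6  204.5] jaw -21.4 toolx [ 0.059 -0.029 -0.998] q [-0.58  0.56  1.45  0.01  1.07 -0.21] w 88.1 F [-1.1  0.3  0.4]
turn (about tool x, down): rad -0.029
shift tool now [  16.3    5.1 -124.5]  after turn [  16.3    8.7 -124.3]
```

{"fn": "send_rows", "kwargs": {
  "rows": [
    [0, 0, 0, 0],
    [0, 0, 0, 0],
    [0, 0, 0, 0],
    [0, 0, 0, 0],
    [0, 0, 0, 0],
    [0, 0, 0, 0]
  ]
}}

```text
t: 25.57
ee_pos: [616.0, -383.2, 205.5]
orientation: [0.277, 1.487, -0.305]
ft_force: [-0.3, -1.0, 0.2]
width: 88.2
```

```bash
python3 -c "
from h import *
go(505,-334,180,-19.7)"
```

```text
t 25.57 p [ 616.  -383.2  205.5] jaw -21.4 toolx [ 0.059 -0.029 -0.998] q [-0.58  0.56  1.45  0.01  1.07 -0.21] w 88.2 F [-0.3 -1.   0.2]
turn (about tool x, down): rad -0.03
shift tool now [  17.5    5.3 -122.7]  after turn [  17.5    9.  -122.5]
```

{"fn": "send_rows", "kwargs": {
  "rows": [
    [0, 2, -12, 0],
    [0, 3, -20, 0],
    [0, 3, -20, 0],
    [0, 3, -20, 0],
    [0, 3, -20, 0],
    [0, 3, -20, 0],
    [0, 3, -20, 0],
    [0, 3, -20, 0],
    [0, 3, -20, 0],
    [0, 3, -20, 0]
  ]
}}

```text
t: 26.4
ee_pos: [445.3, -284.3, 191.9]
orientation: [0.275, 1.481, -0.306]
ft_force: [0.0, -0.5, 0.4]
width: 88.0
```

{"fn": "send_rows", "kwargs": {
  "rows": [
    [0, 3, -18, 0],
    [0, 3, -12, 0],
    [0, 3, -12, 0],
    [0, 2, -8, 0]
  ]
}}

```text
t: 26.73
ee_pos: [398.5, -253.2, 188.3]
orientation: [0.275, 1.482, -0.306]
ft_force: [-0.5, 0.0, 0.6]
width: 87.7
```

```bash
python3 -c "
from h import *
go(505,-334,180,-19.7)"
```

```text
t 26.73 p [ 398.5 -253.2  188.3] jaw -21.4 toolx [ 0.064 -0.032 -0.997] q [-0.6   0.22  2.03  0.01  0.82 -0.23] w 87.7 F [-0.5  0.   0.6]
turn (about tool x, down): rad -0.03
shift tool now [ 17.7 -36.3 127.8]  after turn [ 17.7 -40.1 126.6]
```

{"fn": "send_rows", "kwargs": {
  "rows": [
    [0, -4, 20, 0],
    [0, -6, 36, 0],
    [0, -6, 36, 0],
    [0, -4, 20, 0],
    [0, 0, 3, 0]
  ]
}}

```text
t: 27.15
ee_pos: [498.4, -313.5, 196.9]
orientation: [0.275, 1.483, -0.305]
ft_force: [-0.6, 0.2, -0.8]
width: 87.8
```

```bash
python3 -c "
from h import *
go(505,-334,180,-19.7)"
```

```text
t 27.15 p [ 498.4 -313.5  196.9] jaw -21.4 toolx [ 0.063 -0.031 -0.998] q [-0.59  0.37  1.78  0.01  0.92 -0.22] w 87.8 F [-0.6  0.2 -0.8]
turn (about tool x, down): rad -0.03
shift tool now [ 17.9 -16.6  12.5]  after turn [ 17.9 -16.9  12. ]
```

{"fn": "send_rows", "kwargs": {
  "rows": [
    [-20, 0, 0, 0],
    [-36, 0, 0, 0],
    [-36, 0, 0, 0],
    [-10, 0, 0, 0],
    [0, 0, 0, 0.05],
    [0, 0, 0, 0.05],
    [0, 0, 0, -0.05],
    [0, 0, 0, -0.05]
  ]
}}

```text
t: 27.82
ee_pos: [488.7, -307.6, 300.3]
orientation: [0.279, 1.488, -0.306]
ft_force: [0.4, 0.0, -0.6]
width: 88.1
```

```bash
python3 -c "
from h import *
go(505,-334,180,-19.7)"
```

```text
t 27.82 p [ 488.7 -307.6  300.3] jaw -21.5 toolx [ 0.058 -0.028 -0.998] q [-0.59  0.24  1.7   0.01  1.13 -0.21] w 88.1 F [ 0.4  0.  -0.6]
turn (about tool x, down): rad -0.032
shift tool now [121.7 -18.   17.1]  after turn [121.7 -18.5  16.5]
```

{"fn": "send_rows", "kwargs": {
  "rows": [
    [15, -8, 8, -0.03],
    [25, -8, 8, 0],
    [25, 0, 0, 0],
    [25, 0, 0, 0],
    [15, 0, 0, 0],
    [5, 0, 0, 0]
  ]
}}

```text
t: 28.32
ee_pos: [502.4, -330.2, 188.5]
orientation: [0.25, 1.489, -0.281]
ft_force: [-0.1, 0.2, -0.1]
width: 87.8
```

```bash
python3 -c "
from h import *
go(505,-334,94,-19.7)
from workcell import ctrl
d=ctrl.get_image('wrist');cv2.imwrite('pics/w5.png',d['img'][:,:,::-1])
print(proj(d,[[505,-334,122],[513,-332,78]]))"
```

```text
t 28.32 p [ 502.4 -330.2  188.5] jaw -19.5 toolx [ 0.061 -0.03  -0.998] q [-0.61  0.4   1.76  0.01  0.92 -0.27] w 87.8 F [-0.1  0.2 -0.1]
turn (about tool x, down): rad 0.003
shift tool now [94.6 -1.9 -2.7]  after turn [94.6 -1.9 -2.7]
[[315.6489071  216.58995239]
 [320.09138035 195.52748894]]
```

View pics/w5.png

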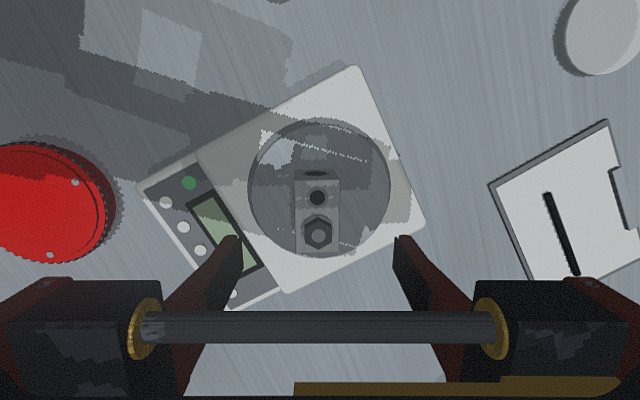

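{"fn": "send_rows", "kwargs": {
  "rows": [
    [14, -2, -3, 0],
    [22, 0, 0, 0],
    [22, 0, 0, 0],
    [18, 0, 0, 0],
    [8, 0, 0, 0],
    [0, 0, 0, 0]
  ]
}}

```text
t: 28.87
ee_pos: [504.8, -333.9, 106.3]
orientation: [0.248, 1.484, -0.282]
ft_force: [-0.3, 0.4, 0.2]
width: 87.4
```

```bash
python3 -c "
from h import *
go(505,-334,94,-19.7)"
```

```text
t 28.87 p [ 504.8 -333.9  106.3] jaw -19.5 toolx [ 0.065 -0.033 -0.997] q [-0.61  0.52  1.8   0.01  0.75 -0.28] w 87.4 F [-0.3  0.4  0.2]
turn (about tool x, down): rad 0.003
shift tool now [12.3  0.1 -0.6]  after turn [12.3  0.1 -0.6]
```

{"fn": "send_rows", "kwargs": {
  "rows": [
    [7, 0, 0, 0],
    [4, 0, 0, 0],
    [0, 0, 0, 0]
  ]
}}

```text
t: 29.12
ee_pos: [506.7, -335.0, 97.4]
orientation: [0.246, 1.481, -0.283]
ft_force: [0.3, 0.0, -0.4]
width: 88.0
```

{"fn": "send_rows", "kwargs": {
  "rows": [
    [0, 0, 0, 0],
    [0, 0, 0, 0],
    [0, 0, 0, 0],
    [0, 0, 0, 0],
    [0, 0, 0, 0],
    [0, 0, 0, 0],
    [0, 0, 0, 0],
    [0, 0, 0, 0],
    [0, 0, 0, 0],
    [0, 0, 0, 0]
  ],
  "fingers": 0
}}

```text
t: 29.95
ee_pos: [507.8, -335.8, 100.7]
orientation: [0.245, 1.477, -0.284]
ft_force: [0.1, 0.2, 0.2]
width: 36.9
```

{"fn": "send_rows", "kwargs": {
  "rows": [
    [0, 0, 0, 0]
  ]
}}

```text
t: 30.03
ee_pos: [507.8, -335.9, 100.7]
orientation: [0.245, 1.477, -0.284]
ft_force: [-0.5, -1.0, -0.1]
width: 36.9
```

```bash
python3 -c "
from h import *
go(505,-334,94,-19.7)"
```

```text
t 30.03 p [ 507.8 -335.9  100.7] jaw -19.5 toolx [ 0.072 -0.038 -0.997] q [-0.61  0.53  1.8   0.02  0.73 -0.28] w 36.9 F [-0.5 -1.  -0.1]
turn (about tool x, down): rad 0.004
shift tool now [ 6.4  0.9 -3.8]  after turn [ 6.4  0.9 -3.8]
```

{"fn": "send_rows", "kwargs": {
  "rows": [
    [0.5, 0, 0, 0],
    [0.5, 0, 0, 0],
    [1, 0, -1, 0],
    [3, 0, -1, 0],
    [4, 0, 0, 0],
    [3, 0, 0, 0],
    [1, 0, 0, 0]
  ],
  "fingers": 0.6
}}

```text
t: 30.62
ee_pos: [507.1, -335.8, 86.2]
orientation: [0.245, 1.476, -0.284]
ft_force: [0.4, 0.2, -0.6]
width: 52.7
```

```bash
python3 -c "
from h import *
go(505,-334,90,-19.7)"
```

```text
t 30.62 p [ 507.1 -335.8   86.2] jaw -19.5 toolx [ 0.072 -0.038 -0.997] q [-0.61  0.55  1.81  0.02  0.7  -0.28] w 52.7 F [ 0.4  0.2 -0.6]
turn (about tool x, down): rad 0.004
shift tool now [-4.   1.  -2.3]  after turn [-4.   1.  -2.3]
```

{"fn": "send_rows", "kwargs": {
  "rows": [
    [0, 0, -1, 0],
    [0, 0, 0, 0],
    [0, 0, 0, 0],
    [0, 0, 0, 0],
    [0, 0, 0, 0],
    [0, 0, 0, 0]
  ],
  "fingers": 0
}}

```text
t: 31.12
ee_pos: [507.2, -336.0, 86.3]
orientation: [0.244, 1.474, -0.285]
ft_force: [0.4, -0.3, 2.1]
width: 36.3
```

```bash
python3 -c "
from h import *
go(441,10,180)"
```

```text
t 31.12 p [ 507.2 -336.    86.3] jaw -19.5 toolx [ 0.074 -0.039 -0.996] q [-0.61  0.55  1.81  0.02  0.7  -0.28] w 36.3 F [ 0.4 -0.3  2.1]
shift tool now [-111.8  302.7 -169.5]  after turn [-111.8  302.7 -169.5]
```

{"fn": "send_rows", "kwargs": {
  "rows": [
    [-8, 0, 0, 0],
    [-18, 0, 0, 0],
    [-28, 0, 0, 0],
    [-28, 0, 0, 0],
    [-14, 0, 0, 0],
    [0, 0, 0, 0]
  ]
}}

```text
t: 31.62
ee_pos: [495.3, -329.3, 183.1]
orientation: [0.249, 1.487, -0.281]
ft_force: [-0.2, -0.4, -3.1]
width: 35.8
```

```bash
python3 -c "
from h import *
go(441,10,160)
from workcell import ctrl
d=ctrl.get_image('wrist');cv2.imwrite('pics/w6.png',d['img'][:,:,::-1])
d=ctrl.get_image('scene');cv2.imwrite('pics/s6.png',cv2.resize(d['img'][100:280,100:360,::-1],None,fx=3,fy=3))"
```

```text
t 31.62 p [ 495.3 -329.3  183.1] jaw -19.5 toolx [ 0.063 -0.032 -0.998] q [-0.61  0.4   1.78  0.01  0.9  -0.28] w 35.8 F [-0.2 -0.4 -3.1]
shift tool now [   8.9  301.8 -165.6]  after turn [   8.9  301.8 -165.6]
```

View pics/w6.png

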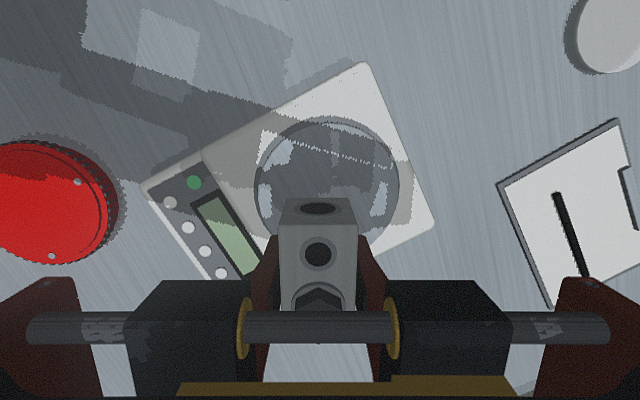

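View pics/s6.png

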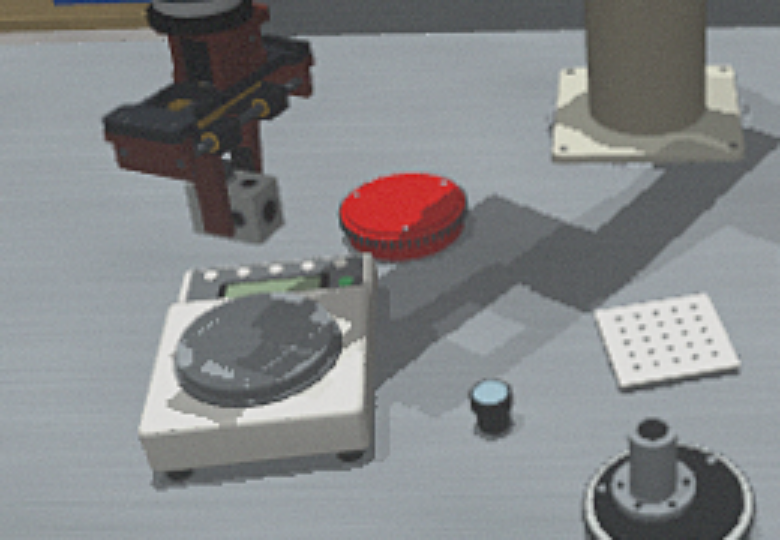

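{"fn": "send_rows", "kwargs": {
  "rows": [
    [0, 14, -8, 0],
    [0, 25, -13.5, 0],
    [0, 25, -13.5, 0],
    [0, 25, -13.5, 0],
    [0, 25, -13.5, 0],
    [0, 25, -13.5, 0],
    [0, 25, -13.5, 0],
    [0, 25, -13.5, 0],
    [0, 25, -13.5, 0],
    [0, 25, -13.5, 0]
  ]
}}

```text
t: 32.55
ee_pos: [442.1, -51.8, 155.8]
orientation: [0.259, 1.511, -0.286]
ft_force: [1.1, -0.1, -2.1]
width: 36.2
```

```bash
python3 -c "
from h import *
go(441,10,120)"
```

```text
t 32.55 p [442.1 -51.8 155.8] jaw -20.0 toolx [ 0.039 -0.024 -0.999] q [-0.13  0.25  2.09 -0.03  0.76  0.24] w 36.2 F [ 1.1 -0.1 -2.1]
shift tool now [ 34.3  58.1 -23.7]  after turn [ 34.3  58.1 -23.7]
```

Tilt is shrinking. Continue.

{"fn": "send_rows", "kwargs": {
  "rows": [
    [6, 22, -8, 0],
    [12, 22, -8, 0],
    [12, 10, -3, 0],
    [6, 0, 0, 0],
    [0, 0, 0, 0]
  ]
}}

```text
t: 32.97
ee_pos: [436.8, 11.8, 111.5]
orientation: [0.253, 1.524, -0.282]
ft_force: [-1.1, -0.8, -2.8]
width: 35.9
```

```bash
python3 -c "
from h import *
go(441,10,26)"
```

```text
t 32.97 p [436.8  11.8 111.5] jaw -19.6 toolx [ 0.027 -0.023 -0.999] q [ 0.02  0.33  2.13 -0.04  0.66  0.39] w 35.9 F [-1.1 -0.8 -2.8]
shift tool now [85.6  0.8  1.7]  after turn [85.6  0.8  1.7]
```

{"fn": "send_rows", "kwargs": {
  "rows": [
    [12, 1, 2, 0],
    [20, 0, 1, 0],
    [20, 0, 0, 0],
    [15, 0, 0, 0],
    [6, 0, 0, 0],
    [2, 0, 0, 0]
  ]
}}

```text
t: 33.47
ee_pos: [441.7, 6.0, 32.8]
orientation: [0.255, 1.526, -0.286]
ft_force: [-0.4, 0.1, -2.4]
width: 35.9
```

```bash
python3 -c "
from h import *
go(441,10,20)"
```

```text
t 33.47 p [441.7   6.   32.8] jaw -19.8 toolx [ 0.024 -0.024 -0.999] q [ 0.    0.5   2.14 -0.05  0.47  0.4 ] w 35.9 F [-0.4  0.1 -2.4]
shift tool now [12.7  3.7 -2.4]  after turn [12.7  3.7 -2.4]
```

{"fn": "send_rows", "kwargs": {
  "rows": [
    [4, 3, 0, 0],
    [3, 0, 0, 0],
    [2, 0, 0, 0]
  ]
}}

```text
t: 33.72
ee_pos: [443.7, 7.6, 23.9]
orientation: [0.257, 1.525, -0.287]
ft_force: [0.1, -0.4, -3.0]
width: 36.2
```

{"fn": "send_rows", "kwargs": {
  "rows": [
    [1.5, 0, 0, 0],
    [1, 0, 0, 0]
  ]
}}

```text
t: 33.88
ee_pos: [444.5, 7.5, 22.0]
orientation: [0.257, 1.524, -0.287]
ft_force: [-0.3, 0.7, -2.3]
width: 35.9
```

```bash
python3 -c "
from h import *
go(441,10,20)"
```

```text
t 33.88 p [444.5   7.5  22. ] jaw -19.9 toolx [ 0.026 -0.024 -0.999] q [ 0.01  0.53  2.14 -0.06  0.45  0.4 ] w 35.9 F [-0.3  0.7 -2.3]
shift tool now [ 1.8  1.2 -4.2]  after turn [ 1.8  1.2 -4.2]
```

{"fn": "send_rows", "kwargs": {
  "rows": [
    [1, 0, -1, 0],
    [1.2, 0, -1, 0]
  ]
}}

```text
t: 34.05
ee_pos: [443.4, 8.2, 20.3]
orientation: [0.257, 1.522, -0.286]
ft_force: [-0.5, -0.2, -2.7]
width: 35.2
```

{"fn": "send_rows", "kwargs": {
  "rows": [
    [1.2, 0, 0, 0]
  ]
}}

```text
t: 34.13
ee_pos: [443.3, 8.2, 19.7]
orientation: [0.257, 1.522, -0.286]
ft_force: [-5.6, -1.2, 33.0]
width: 35.9
```

```bash
python3 -c "
from h import *
go(441,10,20)"
```

```text
t 34.13 p [443.3   8.2  19.7] jaw -19.9 toolx [ 0.028 -0.024 -0.999] q [ 0.01  0.53  2.14 -0.06  0.44  0.41] w 35.9 F [-5.6 -1.2 33. ]
shift tool now [-0.4  0.9 -2.8]  after turn [-0.4  0.9 -2.8]
```

{"fn": "send_rows", "kwargs": {
  "rows": [
    [0, 0, 0, 0],
    [0, 0, 0, 0],
    [0, 0, 0, 0],
    [0, 0, 0, 0],
    [0, 0, 0, 0],
    [0, 0, 0, 0]
  ],
  "fingers": 1
}}

```text
t: 34.63
ee_pos: [444.6, 8.4, 21.0]
orientation: [0.257, 1.518, -0.285]
ft_force: [-0.9, 0.1, 0.4]
width: 72.3
```

{"fn": "send_rows", "kwargs": {
  "rows": [
    [-8, 0, 0, 0],
    [-20, 0, 0, 0],
    [-28, 0, 0, 0],
    [-28, 0, 0, 0],
    [-28, 0, 0, 0],
    [-20, 0, 0, 0],
    [0, 0, 0, 0]
  ]
}}

```text
t: 35.22
ee_pos: [438.3, 11.9, 159.4]
orientation: [0.256, 1.524, -0.286]
ft_force: [1.2, -0.2, 0.3]
width: 87.9
```

```bash
python3 -c "
from h import *
go(658,-2,150)
from workcell import ctrl
d=ctrl.get_image('wrist');cv2.imwrite('pics/w7.png',d['img'][:,:,::-1])"
```

```text
t 35.22 p [438.3  11.9 159.4] jaw -19.9 toolx [ 0.026 -0.024 -0.999] q [ 0.02  0.24  2.09 -0.03  0.78  0.39] w 87.9 F [ 1.2 -0.2  0.3]
shift tool now [ 15.4  61.8 211. ]  after turn [ 15.4  61.8 211. ]
```

View pics/w7.png

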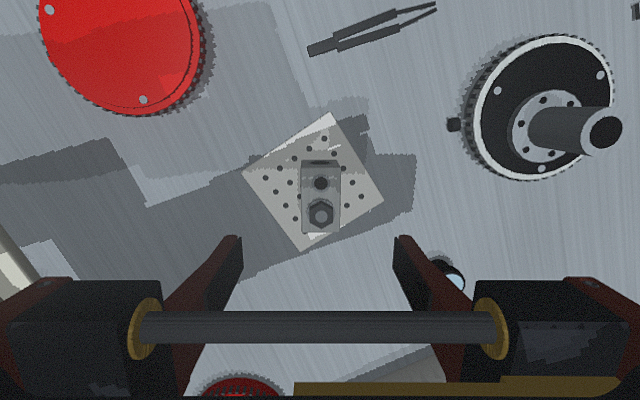

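{"fn": "send_rows", "kwargs": {
  "rows": [
    [0, 4, 14, 0],
    [0, 7, 25, 0],
    [0, 7, 25, 0],
    [0, 7, 25, 0],
    [0, 7, 25, 0],
    [0, 7, 25, 0],
    [0, 7, 25, 0],
    [0, 7, 24, 0],
    [0, 4, 12, 0],
    [0, 0, 4, 0]
  ]
}}

```text
t: 36.1
ee_pos: [647.6, -4.6, 147.5]
orientation: [0.254, 1.546, -0.289]
ft_force: [-0.5, 1.2, 0.1]
width: 87.7
```

```bash
python3 -c "
from h import *
go(658,-2,60)
from workcell import ctrl
d=ctrl.get_image('wrist');cv2.imwrite('pics/w8.png',d['img'][:,:,::-1])
print(proj(d,[[658,-2,98],[658,-2,42]]))"
```

```text
t 36.1 p [647.6  -4.6 147.5] jaw -19.8 toolx [ 0.004 -0.023 -1.   ] q [-0.01  0.54  1.63 -0.03  0.97  0.35] w 87.7 F [-0.5  1.2  0.1]
shift tool now [87.5  7.7  7.9]  after turn [87.5  7.7  7.9]
[[327.87825514 212.64663729]
 [325.10811728 191.44740078]]
```

View pics/w8.png

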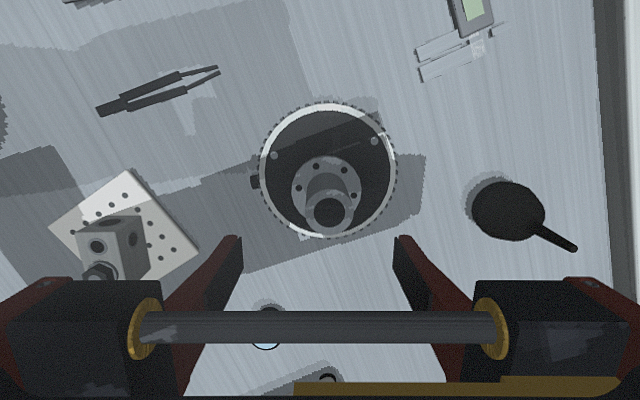

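{"fn": "send_rows", "kwargs": {
  "rows": [
    [12, 8, 8, 0],
    [20, 0, 0, 0],
    [22, 0, 0, 0],
    [16, 0, 0, 0],
    [6, 0, 0, 0],
    [0, 0, 0, 0]
  ]
}}

```text
t: 36.65
ee_pos: [650.2, -2.1, 63.3]
orientation: [0.253, 1.556, -0.291]
ft_force: [0.2, -0.3, 1.1]
width: 87.5
```

```bash
python3 -c "
from h import *
go(658,-2,57)"
```

```text
t 36.65 p [650.2  -2.1  63.3] jaw -19.8 toolx [-0.006 -0.024 -1.   ] q [-0.01  0.66  1.65 -0.03  0.84  0.36] w 87.5 F [ 0.2 -0.3  1.1]
shift tool now [6.3 2.8 7.3]  after turn [6.3 2.8 7.3]
```

{"fn": "send_rows", "kwargs": {
  "rows": [
    [3, 2.5, 7, 0],
    [2, 1, 2, 0],
    [0, 0, 0, 0]
  ]
}}

```text
t: 36.9
ee_pos: [659.4, -1.9, 58.5]
orientation: [0.253, 1.557, -0.291]
ft_force: [-0.5, -0.9, -0.4]
width: 87.9
```

```bash
python3 -c "
from h import *
go(658,-2,57)"
```

```text
t 36.9 p [659.4  -1.9  58.5] jaw -19.8 toolx [-0.007 -0.024 -1.   ] q [-0.01  0.68  1.63 -0.03  0.84  0.36] w 87.9 F [-0.5 -0.9 -0.4]
shift tool now [ 1.5 -0.5 -1.3]  after turn [ 1.5 -0.5 -1.3]
```

{"fn": "send_rows", "kwargs": {
  "rows": [
    [0, 0, 0, 0],
    [0, 0, 0, 0],
    [0, 0, 0, 0],
    [0, 0, 0, 0],
    [0, 0, 0, 0],
    [0, 0, 0, 0],
    [0, 0, 0, 0],
    [0, 0, 0, 0],
    [0, 0, 0, 0],
    [0, 0, 0, 0]
  ],
  "fingers": 0
}}

```text
t: 37.73
ee_pos: [660.6, -1.6, 62.1]
orientation: [0.253, 1.554, -0.29]
ft_force: [0.6, 0.2, -0.5]
width: 35.4
```

{"fn": "send_rows", "kwargs": {
  "rows": [
    [0, 0, 0, 0],
    [0, 0, 0, 0]
  ]
}}

```text
t: 37.9
ee_pos: [660.6, -1.6, 62.2]
orientation: [0.253, 1.554, -0.29]
ft_force: [-1.3, 0.9, 1.5]
width: 35.5
```

```bash
python3 -c "
from h import *
go(658,-2,57)"
```

```text
t 37.9 p [660.6  -1.6  62.2] jaw -19.8 toolx [-0.004 -0.023 -1.   ] q [-0.01  0.67  1.62 -0.03  0.85  0.36] w 35.5 F [-1.3  0.9  1.5]
shift tool now [ 5.2 -1.2 -2.3]  after turn [ 5.2 -1.2 -2.3]
```

{"fn": "send_rows", "kwargs": {
  "rows": [
    [-8, 0, 0, 0],
    [-20, 0, 0, 0],
    [-28, 0, 0, 0],
    [-28, 0, 0, 0],
    [-25, 0, 0, 0],
    [-10, 0, 0, 0],
    [0, 0, 0, 0]
  ]
}}

```text
t: 38.48
ee_pos: [657.7, 0.9, 181.4]
orientation: [0.252, 1.564, -0.293]
ft_force: [0.9, -0.9, -4.8]
width: 36.0
```

```bash
python3 -c "
from h import *
go(513.5,-332,170)
from workcell import ctrl
d=ctrl.get_image('wrist');cv2.imwrite('pics/w9.png',d['img'][:,:,::-1])"
```

```text
t 38.48 p [657.7   0.9 181.4] jaw -19.9 toolx [-0.014 -0.024 -1.   ] q [-0.01  0.52  1.57 -0.03  1.06  0.35] w 36.0 F [ 0.9 -0.9 -4.8]
shift tool now [  21.3 -361.6  -22.5]  after turn [  21.3 -361.6  -22.5]
```

View pics/w9.png

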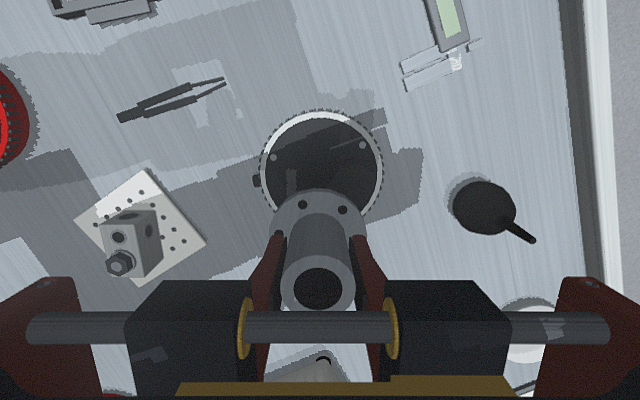

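Held. Move toward the pan.

{"fn": "send_rows", "kwargs": {
  "rows": [
    [0, -16, -1, 0],
    [0, -30, -2, 0],
    [0, -30, -2, 0],
    [0, -30, -2, 0],
    [0, -30, -2, 0],
    [0, -30, -2, 0],
    [0, -30, -2, 0],
    [0, -30, -2, 0],
    [0, -30, -2, 0],
    [0, -30, -2, 0]
  ]
}}

```text
t: 39.37
ee_pos: [526.3, -268.9, 169.4]
orientation: [0.247, 1.593, -0.284]
ft_force: [0.9, -0.3, -5.0]
width: 35.5
```

```bash
python3 -c "
from h import *
go(513.5,-332,150)"
```

```text
t 39.37 p [ 526.3 -268.9  169.4] jaw -19.3 toolx [-0.042 -0.016 -0.999] q [-0.48  0.45  1.73 -0.04  0.99 -0.12] w 35.5 F [ 0.9 -0.3 -5. ]
shift tool now [ 20.9 -63.2   9.5]  after turn [ 20.9 -63.2   9.5]
```

{"fn": "send_rows", "kwargs": {
  "rows": [
    [0, -22, 3, 0],
    [3, -22, 3, 0],
    [4, -12, 3, 0],
    [4, -4, 2, 0],
    [0, 0, 0, 0]
  ]
}}

```text
t: 39.78
ee_pos: [505.1, -336.9, 150.3]
orientation: [0.257, 1.606, -0.288]
ft_force: [-0.3, 1.0, -4.7]
width: 35.3
```

```bash
python3 -c "
from h import *
go(514,-332,112)"
```

```text
t 39.78 p [ 505.1 -336.9  150.3] jaw -19.8 toolx [-0.055 -0.01  -0.998] q [-0.59  0.5   1.69 -0.05  0.99 -0.22] w 35.3 F [-0.3  1.  -4.7]
shift tool now [37.7  8.7  8.5]  after turn [37.7  8.7  8.5]
```

{"fn": "send_rows", "kwargs": {
  "rows": [
    [5, 7, 7, 0],
    [9, 3, 3, 0],
    [9, 0, 1, 0],
    [5, 0, 0, 0],
    [0, 0, 0, 0]
  ]
}}

```text
t: 40.2
ee_pos: [519.1, -325.9, 116.0]
orientation: [0.256, 1.61, -0.282]
ft_force: [-1.1, -0.3, -4.4]
width: 35.9
```

```bash
python3 -c "
from h import *
go(515,-332,107)"
```

```text
t 40.2 p [ 519.1 -325.9  116. ] jaw -19.6 toolx [-0.058 -0.007 -0.998] q [-0.56  0.56  1.69 -0.05  0.94 -0.19] w 35.9 F [-1.1 -0.3 -4.4]
shift tool now [ 9.3 -6.9 -1.3]  after turn [ 9.3 -6.9 -1.3]
```

{"fn": "send_rows", "kwargs": {
  "rows": [
    [3, -6, -1, 0],
    [2, -1, 0, 0],
    [1, 0, 0, 0]
  ]
}}

```text
t: 40.45
ee_pos: [515.7, -331.1, 109.3]
orientation: [0.254, 1.611, -0.28]
ft_force: [-0.1, -0.7, -4.5]
width: 35.5
```

```bash
python3 -c "
from h import *
go(515,-332,107)"
```

```text
t 40.45 p [ 515.7 -331.1  109.3] jaw -19.4 toolx [-0.058 -0.007 -0.998] q [-0.57  0.57  1.69 -0.05  0.93 -0.2 ] w 35.5 F [-0.1 -0.7 -4.5]
shift tool now [ 2.4 -1.  -0.2]  after turn [ 2.4 -1.  -0.2]
```

{"fn": "send_rows", "kwargs": {
  "rows": [
    [1, -0.5, 0, 0],
    [0.8, 0, 0, 0]
  ]
}}

```text
t: 40.62
ee_pos: [515.3, -332.0, 107.8]
orientation: [0.254, 1.61, -0.281]
ft_force: [0.5, 1.1, -3.4]
width: 36.1
```

{"fn": "send_rows", "kwargs": {
  "rows": [
    [1, 0, 0, 0]
  ]
}}

```text
t: 40.7
ee_pos: [515.3, -332.2, 107.5]
orientation: [0.254, 1.61, -0.281]
ft_force: [-4.0, 4.0, 7.6]
width: 35.6
```

{"fn": "send_rows", "kwargs": {
  "rows": [
    [1, 0, 0, 0]
  ]
}}

```text
t: 40.78
ee_pos: [515.3, -332.1, 107.5]
orientation: [0.255, 1.61, -0.281]
ft_force: [-3.2, 3.7, 4.9]
width: 35.3
```

{"fn": "send_rows", "kwargs": {
  "rows": [
    [1.5, 0, 0, 0]
  ]
}}

```text
t: 40.87
ee_pos: [515.3, -332.1, 107.5]
orientation: [0.255, 1.609, -0.281]
ft_force: [-5.3, 3.9, 10.5]
width: 35.4
```

{"fn": "send_rows", "kwargs": {
  "rows": [
    [2, 0, 0, 0]
  ]
}}

```text
t: 40.95
ee_pos: [515.3, -332.1, 107.4]
orientation: [0.255, 1.609, -0.281]
ft_force: [-5.4, 4.8, 16.4]
width: 35.6
```

Release now (edge gap ≈1–3 mm).

{"fn": "send_rows", "kwargs": {
  "rows": [
    [0, 0, 0, 0],
    [0, 0, 0, 0],
    [0, 0, 0, 0],
    [0, 0, 0, 0],
    [0, 0, 0, 0],
    [0, 0, 0, 0],
    [0, 0, 0, 0],
    [0, 0, 0, 0]
  ],
  "fingers": 1
}}

```text
t: 41.62
ee_pos: [517.8, -334.3, 110.8]
orientation: [0.253, 1.602, -0.284]
ft_force: [0.1, 1.0, -0.8]
width: 85.2
```

{"fn": "send_rows", "kwargs": {
  "rows": [
    [-8, 0, 0, 0],
    [-18, 0, 0, 0],
    [-25, 0, 0, 0],
    [-25, 0, 0, 0],
    [-18, 0, 0, 0],
    [0, 0, 0, 0]
  ]
}}

```text
t: 42.12
ee_pos: [521.7, -332.5, 208.6]
orientation: [0.255, 1.606, -0.283]
ft_force: [0.1, -0.2, 1.6]
width: 87.5
```

```bash
python3 -c "
from h import *
go(441,10,160)
from workcell import ctrl
d=ctrl.get_image('wrist');cv2.imwrite('pics/w10.png',d['img'][:,:,::-1])
print(proj(d,[[513.3,-332,142],[513.3,-332,86]]))"
```

```text
t 42.12 p [ 521.7 -332.5  208.6] jaw -19.5 toolx [-0.054 -0.009 -0.999] q [-0.57  0.45  1.63 -0.04  1.11 -0.21] w 87.5 F [ 0.1 -0.2  1.6]
shift tool now [  49.9  297.3 -187.9]  after turn [  49.9  297.3 -187.9]
[[310.32748641 214.6336989 ]
 [314.38546713 194.14344471]]
```

View pics/w10.png

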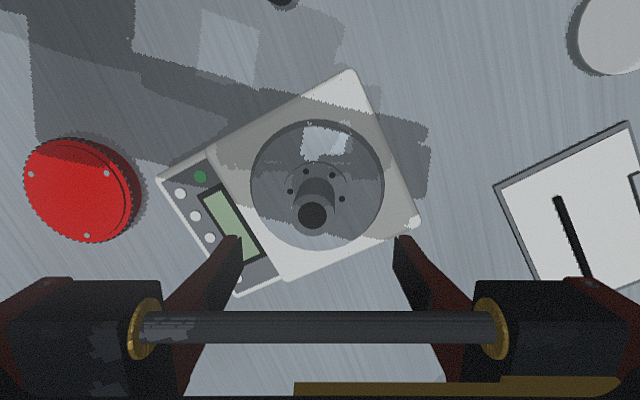

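{"fn": "send_rows", "kwargs": {
  "rows": [
    [0, 14, -9, 0],
    [2, 28, -18, 0],
    [2, 28, -18, 0],
    [2, 28, -18, 0],
    [2, 28, -18, 0],
    [2, 28, -18, 0],
    [2, 28, -18, 0],
    [2, 28, -18, 0],
    [2, 28, -18, 0],
    [2, 28, -18, 0]
  ]
}}

```text
t: 43.0
ee_pos: [433.6, -10.3, 179.5]
orientation: [0.264, 1.623, -0.29]
ft_force: [0.3, 0.9, 0.8]
width: 88.2
```

```bash
python3 -c "
from h import *
go(443.3,8.2,120,-19.9)"
```

```text
t 43.0 p [433.6 -10.3 179.5] jaw -20.1 toolx [-0.071 -0.004 -0.997] q [-0.05  0.24  2.03 -0.01  0.94  0.31] w 88.2 F [0.3 0.9 0.8]
turn (about tool x, down): rad -0.003
shift tool now [58.6 22.4  6.6]  after turn [58.6 22.4  6.7]
```

{"fn": "send_rows", "kwargs": {
  "rows": [
    [16, 8, 5, 0],
    [22, 6, 8, 0],
    [22, 4, 8, 0],
    [14, 2, 8, 0],
    [0, 0, 8, 0],
    [0, 0, 6, 0],
    [0, 0, -20, 0],
    [0, 0, -36, 0],
    [0, 0, -20, 0],
    [0, 0, -3, 0]
  ]
}}

```text
t: 43.83
ee_pos: [388.3, 30.1, 100.9]
orientation: [0.258, 1.638, -0.285]
ft_force: [-0.5, 0.3, 0.2]
width: 87.8
```

```bash
python3 -c "
from h import *
go(443.3,8.2,100,-19.9)"
```

```text
t 43.83 p [388.3  30.1 100.9] jaw -19.7 toolx [-0.085 -0.003 -0.996] q [0.05 0.34 2.16 0.   0.73 0.39] w 87.8 F [-0.5  0.3  0.2]
turn (about tool x, down): rad 0.004
shift tool now [-3.8 -2.3 59. ]  after turn [-3.8 -2.  59. ]
```

{"fn": "send_rows", "kwargs": {
  "rows": [
    [0, -18, 10, 0],
    [0, -20, 22, 0],
    [0, -22, 24, 0],
    [0, -22, 24, 0],
    [0, -20, 16, 0],
    [8, -10, 5, 0],
    [18, 0, 0, 0],
    [18, 0, 0, 0],
    [10, 0, 0, 0]
  ]
}}

```text
t: 44.58
ee_pos: [455.5, -122.9, 49.2]
orientation: [0.256, 1.616, -0.287]
ft_force: [-0.2, -0.8, -0.1]
width: 87.8
```

```bash
python3 -c "
from h import *
go(460,-95,50,-19.9)"
```

```text
t 44.58 p [ 455.5 -122.9   49.2] jaw -19.7 toolx [-0.064 -0.009 -0.998] q [-0.27  0.52  2.02 -0.04  0.66  0.1 ] w 87.8 F [-0.2 -0.8 -0.1]
turn (about tool x, down): rad 0.004
shift tool now [-1.3 27.7 -5.2]  after turn [-1.3 27.7 -5.3]
```

{"fn": "send_rows", "kwargs": {
  "rows": [
    [0, 4, -20, 0],
    [0, 4, -36, 0],
    [0, 4, -14, 0],
    [0, 0, 12, 0],
    [0, 0, 12, 0],
    [0, 0, 12, 0],
    [0, 0, 12, 0],
    [0, 0, 10, 0]
  ]
}}

```text
t: 45.25
ee_pos: [456.5, -110.7, 50.2]
orientation: [0.255, 1.609, -0.288]
ft_force: [0.2, 0.3, -0.1]
width: 87.8
```

```bash
python3 -c "
from h import *
go(460,-95,50,-19.9)"
```

```text
t 45.25 p [ 456.5 -110.7   50.2] jaw -19.7 toolx [-0.058 -0.011 -0.998] q [-0.25  0.51  2.03 -0.04  0.65  0.13] w 87.8 F [ 0.2  0.3 -0.1]
turn (about tool x, down): rad 0.003
shift tool now [-0.2 15.9 -1.9]  after turn [-0.2 15.9 -2. ]
```

{"fn": "send_rows", "kwargs": {
  "rows": [
    [0, 3, -20, 0],
    [0, 3, -36, 0],
    [0, 2, -14, 0],
    [0, 0, 12, 0],
    [0, 0, 12, 0],
    [0, 0, 12, 0],
    [0, 0, 14, 0],
    [0, 0, -20, 0],
    [0, 0, -36, 0],
    [0, 0, -3, 0]
  ]
}}

```text
t: 46.08
ee_pos: [419.9, -86.3, 57.0]
orientation: [0.253, 1.573, -0.289]
ft_force: [-1.1, 0.9, -0.6]
width: 87.9
```

```bash
python3 -c "
from h import *
go(460,-95,50,-19.9)"
```

```text
t 46.08 p [419.9 -86.3  57. ] jaw -19.7 toolx [-0.023 -0.019 -1.   ] q [-0.21  0.45  2.14 -0.04  0.57  0.17] w 87.9 F [-1.1  0.9 -0.6]
turn (about tool x, down): rad 0.003
shift tool now [ 6.3  5.5 40.8]  after turn [ 6.3  5.6 40.8]
```

{"fn": "send_rows", "kwargs": {
  "rows": [
    [-8, 0, 3, 0],
    [-14, 6, 3, 0],
    [-16, 14, 0, 0],
    [-12, 20, -2, 0],
    [-4, 22, -4, 0],
    [0, 20, -4, 0],
    [0, 8, 0, 0],
    [0, 0, 0, 0]
  ]
}}

```text
t: 46.75
ee_pos: [472.4, -0.4, 119.5]
orientation: [0.257, 1.551, -0.288]
ft_force: [0.3, -0.2, 0.4]
width: 88.2
```

```bash
python3 -c "
from h import *
go(443.3,8.2,100,-19.9)"
```

```text
t 46.75 p [ 4.724e+02 -4.000e-01  1.195e+02] jaw -19.9 toolx [-0.001 -0.02  -1.   ] q [-0.01  0.37  2.03 -0.03  0.74  0.36] w 88.2 F [ 0.3 -0.2  0.4]
turn (about tool x, down): rad -0.0
shift tool now [ 19.4  -1.5 -30.4]  after turn [ 19.4  -1.5 -30.4]
```

Near vertical now. Go onto the block.

{"fn": "send_rows", "kwargs": {
  "rows": [
    [0, 0, -12, 0],
    [0, 0, -12, 0],
    [3, -1, -5, 0],
    [5, 0, 0, 0],
    [0, 0, 0, 0]
  ]
}}

```text
t: 47.17
ee_pos: [443.3, 6.7, 111.0]
orientation: [0.257, 1.55, -0.289]
ft_force: [-0.6, 0.1, 0.5]
width: 87.8
```

```bash
python3 -c "
from h import *
go(443.3,8.2,23,-19.9)
from workcell import ctrl
d=ctrl.get_image('wrist');cv2.imwrite('pics/w11.png',d['img'][:,:,::-1])
print(proj(d,[[442,8,56]]))"
```

```text
t 47.17 p [443.3   6.7 111. ] jaw -19.9 toolx [-0.001 -0.021 -1.   ] q [ 0.    0.35  2.1  -0.03  0.7   0.38] w 87.8 F [-0.6  0.1  0.5]
turn (about tool x, down): rad -0.001
shift tool now [88.   3.2 -1.1]  after turn [88.   3.2 -1.1]
[[313.7734942  216.77352061]]
```

View pics/w11.png

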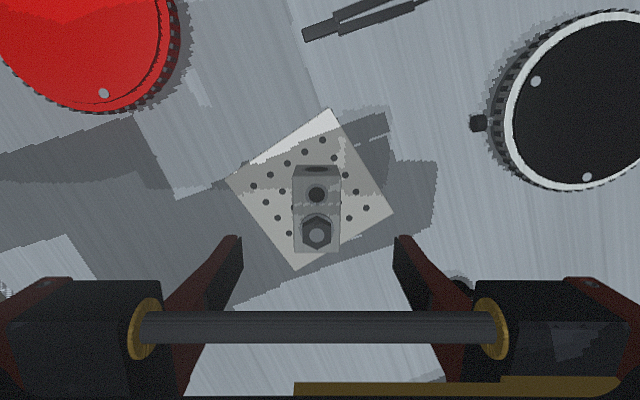

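{"fn": "send_rows", "kwargs": {
  "rows": [
    [12, 3, 0, 0],
    [20, 0, 0, 0],
    [22, 0, 0, 0],
    [18, 0, 0, 0],
    [8, 0, 0, 0],
    [2, 0, 0, 0],
    [0, 0, 0, 0]
  ]
}}

```text
t: 47.8
ee_pos: [446.5, 5.6, 26.4]
orientation: [0.26, 1.547, -0.292]
ft_force: [0.0, 0.0, 0.4]
width: 88.1
```

```bash
python3 -c "
from h import *
go(443.3,8.2,20,-19.9)"
```

```text
t 47.8 p [446.5   5.6  26.4] jaw -20.1 toolx [ 0.002 -0.021 -1.   ] q [ 0.    0.53  2.12 -0.04  0.49  0.39] w 88.1 F [0.  0.  0.4]
turn (about tool x, down): rad -0.004
shift tool now [ 6.4  1.5 -4. ]  after turn [ 6.4  1.5 -4. ]
```

{"fn": "send_rows", "kwargs": {
  "rows": [
    [4, 1.5, -4, 0],
    [2, 0, 0, 0],
    [0, 0, 0, 0]
  ]
}}

```text
t: 48.05
ee_pos: [444.1, 8.3, 21.4]
orientation: [0.26, 1.545, -0.292]
ft_force: [-0.4, -0.3, 0.7]
width: 88.0
```

{"fn": "send_rows", "kwargs": {
  "rows": [
    [0.2, 0, 0, 0],
    [0.2, 0, 0, 0],
    [0.2, 0, 0, 0],
    [0.2, 0, 0, 0],
    [0.2, 0, 0, 0],
    [0.2, 0, 0, 0],
    [0.2, 0, 0, 0],
    [0.2, 0, 0, 0],
    [0.2, 0, 0, 0],
    [0, 0, 0, 0]
  ],
  "fingers": 0
}}

```text
t: 48.88
ee_pos: [445.1, 8.5, 21.7]
orientation: [0.26, 1.542, -0.291]
ft_force: [0.3, -0.1, -1.8]
width: 36.2
```

{"fn": "send_rows", "kwargs": {
  "rows": [
    [0, 0, 0, 0],
    [0, 0, 0, 0]
  ]
}}

```text
t: 49.05
ee_pos: [445.1, 8.5, 21.7]
orientation: [0.26, 1.542, -0.291]
ft_force: [-0.1, 0.7, 2.2]
width: 35.9
```

```bash
python3 -c "
from h import *
go(443.3,8.2,20,-19.9)"
```

```text
t 49.05 p [445.1   8.5  21.7] jaw -20.2 toolx [ 0.007 -0.021 -1.   ] q [ 0.01  0.53  2.13 -0.05  0.47  0.4 ] w 35.9 F [-0.1  0.7  2.2]
turn (about tool x, down): rad -0.004
shift tool now [ 1.7 -0.9 -1.6]  after turn [ 1.7 -0.9 -1.6]
```

{"fn": "send_rows", "kwargs": {
  "rows": [
    [-8, 0, 0, 0],
    [-18, 0, 0, 0],
    [-26, 0, 0, 0],
    [-26, 0, 0, 0],
    [-14, 0, 0, 0],
    [0, 0, 0, 0]
  ]
}}

```text
t: 49.55
ee_pos: [441.6, 10.5, 116.8]
orientation: [0.26, 1.55, -0.292]
ft_force: [0.1, -0.1, -3.4]
width: 36.0
```

```bash
python3 -c "
from h import *
go(662,9,110,-19.9)"
```

```text
t 49.55 p [441.6  10.5 116.8] jaw -20.2 toolx [-0.    -0.021 -1.   ] q [ 0.01  0.33  2.1  -0.03  0.71  0.39] w 36.0 F [ 0.1 -0.1 -3.4]
turn (about tool x, down): rad -0.005
shift tool now [  6.8  74.7 207.4]  after turn [  6.8  73.7 207.7]
```

{"fn": "send_rows", "kwargs": {
  "rows": [
    [-1, 4, 12, 0],
    [-1, 8, 24, 0],
    [-1, 9, 25, 0],
    [-1, 9, 25, 0],
    [-1, 9, 25, 0],
    [-1, 9, 25, 0],
    [-1, 9, 25, 0],
    [-1, 9, 24, 0],
    [-1, 5, 12, 0],
    [0, 0, 4, 0]
  ]
}}

```text
t: 50.38
ee_pos: [655.0, 7.9, 116.3]
orientation: [0.258, 1.563, -0.294]
ft_force: [-0.0, -0.2, -2.2]
width: 36.4
```

```bash
python3 -c "
from h import *
go(662,9,50,-19.9)
from workcell import ctrl
d=ctrl.get_image('wrist');cv2.imwrite('pics/w12.png',d['img'][:,:,::-1])"
```

```text
t 50.38 p [655.    7.9 116.3] jaw -20.1 toolx [-0.014 -0.021 -1.   ] q [ 0.    0.6   1.61 -0.03  0.94  0.37] w 36.4 F [-0.  -0.2 -2.2]
turn (about tool x, down): rad -0.004
shift tool now [66.2  5.   6.5]  after turn [66.2  5.   6.5]
```

View pics/w12.png

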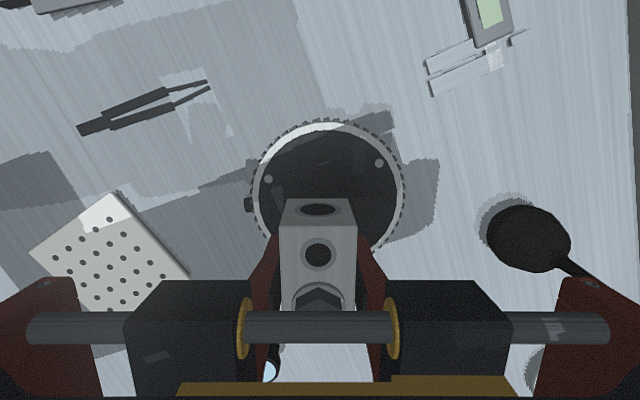

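{"fn": "send_rows", "kwargs": {
  "rows": [
    [10, 5, 6, 0],
    [18, 0, 2, 0],
    [16, 0, 0, 0],
    [10, 0, 0, 0],
    [3, 0, 0, 0],
    [0, 0, 0, 0]
  ]
}}

```text
t: 50.93
ee_pos: [655.4, 7.5, 52.5]
orientation: [0.257, 1.573, -0.297]
ft_force: [-0.6, -0.3, -2.5]
width: 36.2
```

```bash
python3 -c "
from h import *
go(662,9,44,-19.9)"
```

```text
t 50.93 p [655.4   7.5  52.5] jaw -20.2 toolx [-0.024 -0.021 -0.999] q [ 0.    0.69  1.62 -0.03  0.85  0.37] w 36.2 F [-0.6 -0.3 -2.5]
turn (about tool x, down): rad -0.005
shift tool now [8.3 3.9 5.8]  after turn [8.3 3.8 5.8]
```

{"fn": "send_rows", "kwargs": {
  "rows": [
    [3, 3.5, 6, 0],
    [2, 0, 1, 0],
    [1, 0, 0, 0]
  ]
}}

```text
t: 51.18
ee_pos: [663.3, 8.3, 47.0]
orientation: [0.257, 1.573, -0.297]
ft_force: [-0.3, 0.3, -2.0]
width: 35.9
```

```bash
python3 -c "
from h import *
go(662,9,44,-19.9)"
```

```text
t 51.18 p [663.3   8.3  47. ] jaw -20.2 toolx [-0.024 -0.021 -0.999] q [ 0.    0.71  1.61 -0.03  0.85  0.38] w 35.9 F [-0.3  0.3 -2. ]
turn (about tool x, down): rad -0.005
shift tool now [ 3.   0.3 -1.4]  after turn [ 3.   0.3 -1.4]
```

{"fn": "send_rows", "kwargs": {
  "rows": [
    [1.3, 0, -0.5, 0],
    [1, 0, 0, 0]
  ]
}}

```text
t: 51.35
ee_pos: [663.8, 8.5, 45.6]
orientation: [0.257, 1.571, -0.296]
ft_force: [-0.3, 0.5, -3.1]
width: 36.0
```

{"fn": "send_rows", "kwargs": {
  "rows": [
    [1, 0, 0, 0]
  ]
}}

```text
t: 51.43
ee_pos: [664.1, 8.5, 45.0]
orientation: [0.257, 1.57, -0.296]
ft_force: [0.6, 1.0, -2.9]
width: 36.1
```

{"fn": "send_rows", "kwargs": {
  "rows": [
    [1, 0, 0, 0]
  ]
}}

```text
t: 51.52
ee_pos: [664.3, 8.5, 44.3]
orientation: [0.257, 1.569, -0.296]
ft_force: [-1.0, -0.7, -0.5]
width: 36.1
```

{"fn": "send_rows", "kwargs": {
  "rows": [
    [1, 0, -1, 0]
  ]
}}

```text
t: 51.6
ee_pos: [664.2, 8.5, 44.0]
orientation: [0.257, 1.567, -0.296]
ft_force: [0.0, -1.5, 5.4]
width: 35.9
```

{"fn": "send_rows", "kwargs": {
  "rows": [
    [0.8, 0, 0, 0]
  ]
}}

```text
t: 51.68
ee_pos: [664.2, 8.4, 43.9]
orientation: [0.257, 1.567, -0.296]
ft_force: [-3.9, -0.2, 6.2]
width: 35.9
```

Contact at the expected height. Release and retreat.

{"fn": "send_rows", "kwargs": {
  "rows": [
    [0, 0, 0, 0],
    [0, 0, 0, 0],
    [0, 0, 0, 0],
    [0, 0, 0, 0],
    [0, 0, 0, 0],
    [0, 0, 0, 0],
    [0, 0, 0, 0],
    [0, 0, 0, 0]
  ],
  "fingers": 1
}}

```text
t: 52.35
ee_pos: [665.0, 8.8, 44.5]
orientation: [0.258, 1.565, -0.295]
ft_force: [-0.9, 0.2, -0.5]
width: 85.2
```

{"fn": "send_rows", "kwargs": {
  "rows": [
    [-8, 0, 0, 0],
    [-20, 0, 0, 0],
    [-30, 0, 0, 0],
    [-35, 0, 0, 0],
    [-35, 0, 0, 0],
    [-35, 0, 0, 0],
    [-30, 0, 0, 0],
    [-10, 0, 0, 0]
  ]
}}

```text
t: 53.02
ee_pos: [665.5, 13.3, 254.6]
orientation: [0.257, 1.575, -0.297]
ft_force: [0.8, -0.9, 0.2]
width: 87.9
```

```bash
python3 -c "
from h import *
go(340,-200,260)"
```

```text
t 53.02 p [665.5  13.3 254.6] jaw -20.2 toolx [-0.026 -0.021 -0.999] q [ 0.01  0.46  1.49 -0.02  1.22  0.37] w 87.9 F [ 0.8 -0.9  0.2]
shift tool now [   7.6 -312.4 -231.9]  after turn [   7.6 -312.4 -231.9]
```

Clear the view for the top camera.

{"fn": "send_rows", "kwargs": {
  "rows": [
    [0, -15, -12, 0],
    [0, -30, -22, 0],
    [0, -32, -24, 0],
    [0, -32, -24, 0],
    [0, -32, -24, 0],
    [0, -32, -24, 0],
    [0, -32, -24, 0],
    [0, -32, -24, 0],
    [0, -32, -24, 0],
    [0, -10, -10, 0]
  ]
}}

```text
t: 53.85
ee_pos: [361.7, -177.6, 265.6]
orientation: [0.252, 1.567, -0.288]
ft_force: [0.6, 0.8, -0.6]
width: 87.9
```

```bash
python3 - <<'E'
from h import *
go()
from workcell import ctrl
for n in("top","scene"):
    d=ctrl.get_image(n);cv2.imwrite(f"pics/{n}F.png",d["img"][:,:,::-1]);np.savez(f"{n}F.npz",**d)
E
```

```text
t 53.85 p [ 361.7 -177.6  265.6] jaw -19.7 toolx [-0.016 -0.02  -1.   ] q [-0.47  0.03  2.04 -0.03  1.08 -0.11] w 87.9 F [ 0.6  0.8 -0.6]
shift tool now [0. 0. 0.]  after turn [0. 0. 0.]
```

View pics/topF.png

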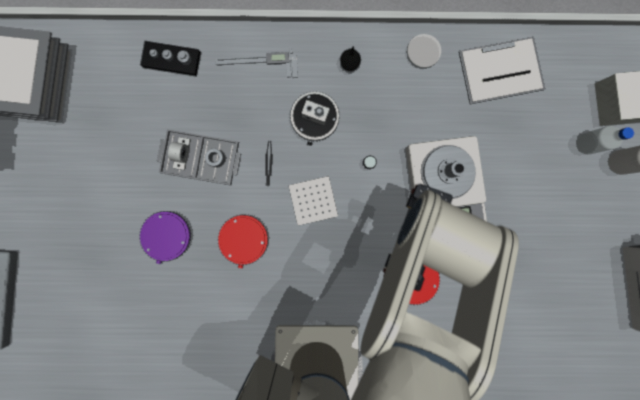

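View pics/sceneF.png

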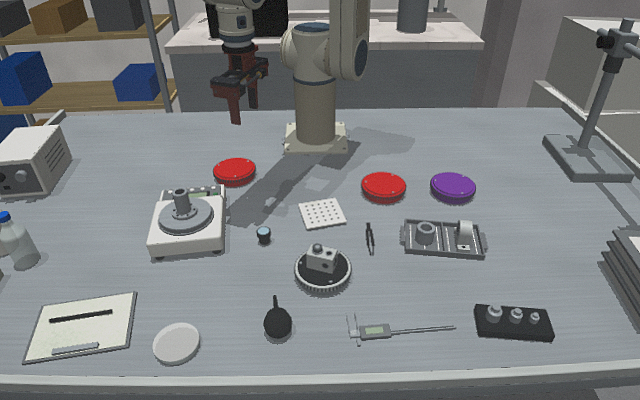

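```bash
python3 - <<'E'
from h import *
d=load("topF");D=d["depth"].astype(float)
v,u=np.mgrid[:400,:640]
p=cv2.undistortPoints(np.c_[u.ravel(),v.ravel()].astype(float).reshape(-1,1,2),d["mtx"],d["dist_coeffs"]).reshape(400,640,2)
W=(np.dstack([p,np.ones((400,640))])*D[...,None])@d["world_from_camera"][:3,:3].T+d["world_from_camera"][:3,3]
def f(tag,c,r,z0,z1,z,kind):
    m=((np.hypot(W[...,0]-c[0],W[...,1]-c[1])<r)&(W[...,2]>z0)&(W[...,2]<z1)&(D>0)).astype(np.uint8)
    m=cv2.morphologyEx(m,cv2.MORPH_CLOSE,np.ones((3,3)))
    ct=max(cv2.findContours(m,0,cv2.CHAIN_APPROX_NONE)[0],key=cv2.contourArea).reshape(-1,2)
    P=onz(d,ct,z)[:,:2].astype(np.float32)
    q=cv2.minAreaRect(P) if kind=="r" else cv2.minEnclosingCircle(P)
    Q=W[m>0];Q=Q[(Q[:,2]>z0)&(Q[:,2]<z1)]
    A=np.c_[Q[:,:2]-Q[:,:2].mean(0),np.ones(len(Q))];s=np.linalg.lstsq(A,Q[:,2],rcond=None)[0]
    print(tag,np.round(q[0],1),np.round(q[1],1),"z",np.median(Q[:,2]).round(1),"slope",s[:2].round(3))
f("block",(662,9),50,70,84,78,"r"); print(" stage 661.9 9.0")
f("stage",(662,9),80,25,45,34,"c")
f("hubtop",(513,-332),40,130,155,142,"c"); f("hubdisc",(513,-332),50,82,155,86,"c"); print(" pan 513.2 -331.9")
f("bear",(562,362),55,45,85,64,"r"); f("bear foot",(562,362),55,12,25,16,"r"); print(" nest 562 362")
f("bush",(551,270),60,33,60,44,"c"); f("loupe",(540,-137),30,28,50,36,"c"); print(" before bush 548.6 269.6 loupe 540.3 -136.2")
E
```

```text
block [663.1   7.4] [62.4 37.6] z 78.5 slope [ 0.024 -0.017]
 stage 661.9 9.0
stage [662.4   9.6] 66.0 z 33.8 slope [ 0.002 -0.001]
hubtop [ 513.5 -330.2] 20.2 z 142.9 slope [ 0.031 -0.1  ]
hubdisc [ 517.9 -334.6] 41.4 z 90.6 slope [ 0.196 -0.39 ]
 pan 513.2 -331.9
bear [560.  360.8] [39.8 46.9] z 63.6 slope [0.11  0.219]
bear foot [562.2 363. ] [30.9 83.8] z 16.7 slope [ 0.    -0.005]
 nest 562 362
bush [548.4 269.6] 23.6 z 44.0 slope [ 0.015 -0.011]
loupe [ 540.3 -136.2] 17.9 z 36.9 slope [ 0.024 -0.013]
 before bush 548.6 269.6 loupe 540.3 -136.2
```

```bash
python3 -c "
from workcell import ctrl
o=ctrl.get_obs();print(o['t'],o['qvel'].round(3),o['ft_force'].round(1));print(ctrl.close_job())"
```

```text
53.95 [ 0.049  0.035 -0.057  0.015 -0.013  0.042] [ 1.1 -0.6 -0.2]
the job is handed in; nothing more can be done
None
```

I handed the job in at about 54 s, with every part measured inside its limits. The hand-in reports no verdict.

I moved the bearing housing into the empty compartment, set the block aside on the rest plate, moved the hub to the pan, then moved the block to the stage. Each part was set down until the wrist force showed contact, then released.

The last top-camera check showed:

| Part | Place | Distance from centre | Height reading |
|---|---|---|---|
| Valve block | Microscope stage | About 2 mm | Block top 78.5 mm (78 expected) |
| Flanged hub | Balance pan | About 2 mm | Hub top 142.9 mm (142 expected) |
| Bearing housing | Empty compartment | About 1 mm | Foot top 16.7 mm (16 expected) |

- **Bush and loupe:** both are where they started, to within about 0.2 mm.
- **Checks that disagreed:** the slope fitted to the hub's top rim read 0.10, which is the tilt limit. The fit to the hub's disc was also unreliable because it picked up the shaft. The hub's heights and both pictures show it standing flat, so I put these down to edge noise. The body-only outline of the bearing housing is likewise distorted, so I used its foot.
- **Tilt drift:** the tool drifted by up to about 0.09 rad during moves. I used some extra motion to reduce it. The hub was still set down with the gripper tilted about 0.06 rad.

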